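# Close up the tool case

## Task

Put the hammer head in the grey tool case, then put the lid on: tuck one edge of it under the case's ledge, slide it up to the stop without forcing it, and let it down flat and fully home on its seat. Then bring the hold-down lever over and press it fully down so that its foot holds the lid. Leave the axe head and the pressure gauge where they are.

Things in the scene. Friction and masses are not known exactly. Their poses are not given: they have to be found in the camera images.
- case: Grey steel tray fixed to the table, outer 174 (x) x 166 (y) mm. Origin: centre of its underside, z up; its +x points to the end with the hold-down lever, -x to the end with the ledge. Floor and walls 5 thick; inner faces at x = +-82, y = +-78. Side walls 56 high, lever-end wall 50, ledge end 64. Inside is a seat frame for the lid, top at z = 48, 43 above the floor, open in the middle.
- ledge (a point): Middle of the inner lower edge of the case's 4 mm thick ledge (full width, at the -x end): x = -52, z = 60 in the case's frame. The lid is longer than the mouth left open: it goes in tilted, one 148 mm edge under the ledge and its other end raised (0.22 rad works), slides toward the case's -x till it meets the seat frame's stop bar, felt not seen, and is let down. Over 30 N is forcing it.
- mid (a point): Point in the middle of the case at seat height (x = 0, y = 0, z = 48 of the case). The seat frame: strips 10 wide along the side walls, a stop bar (inner face at x = -70 + c, top z = 58) under the ledge and an end bar at the lever end (inner face x = 68 + c, top z = 56). c is where the frame was set, -8 to 8 mm, not measured: feel for the stop. The lid drops between the bars with 4 mm play.
- lid: Loose bare metal plate, 134 (x) x 148 (y) x 4 mm, 0.36 kg, symmetrical. Origin: centre of its underside; z up. On its middle stands a flat-sided upright grip, 12 thick (x), 54 long (y), its top 40 above the lid's underside. Starts flat on the table to one side of the case. When seated, 35 mm or more are free between grip and ledge edge: open the fingers only part way there.
- head: Loose steel sledge hammer head without a handle, 91 mm long (x) x 32 x 32 mm, 0.4 to 0.8 kg, square in the middle (36 mm) with round ends. Origin: centre of its underside; z up. Starts on the table on the other side of the case from the lid (either side).
- clamp (a joint): Hold-down lever at the case's +x end, hinge axis along the case's y. 0 rad: fully down against its stop, level over the lid, pointing to the case's -x. Grows as it is raised: 1.57 upright; starts at 1.9 to 2.2, leaning away from the case. Stiff (0.4 N m), stays where it is left; over the last 0.1 rad its sprung foot adds up to 5 N at the foot. 5 to 10 N near the tip move it.
- clamp_hinge (a point): Centre of the lever's hinge: at x = 110, y = 0, z = 64 mm in the case's frame.
- clamp_tip (a point): Middle of the edge where the lever's end meets its upper face: 84 mm along the lever from the hinge and 18 mm off the hinge on the side that is up when the lever is down. The lever is a steel bar 16 wide (case y), 12 thick; its upper face lies 18 mm from the hinge.
- foot: Rubber foot, 16 mm across, on a spring under the lever, 62 mm from the hinge; it bears on the lid near the +x edge when the lever is down. Origin: centre of its lower end.
- axe_head: Bystander: axe head lying flat, 115 x 100 x 26 mm, beyond the task's things. Leave it where it is. Origin: underside of its poll.
- gauge: Bystander: brass pressure gauge lying on its back, 60 mm across, 22 mm high. Leave it where it is. Origin: centre of its underside.
Not all that is in view belongs to the job. There is more than one size of the lid; the one meant has the size given above.

How it is judged (in metres and radians):
On the way, in this order (a step that is already met when the one before it is completed fails the run):
1. the hammer head lies in the case, let go (x of head in the frame of case between -0.07 and 0.07 m and y of head in the frame of case between -0.07 and 0.07 m and z of head in the frame of case below 0.03 m and contact force between the fingers and head below 0.1 N and linear speed of head below 0.02 m/s), for 0.2 s.
2. the lid lies flat on its seat, one edge under the ledge, with the lever still up (z of lid in the frame of case between 0.044 and 0.051 m and angle between lid's own z axis and vertical below 0.035 rad and x of lid in the frame of case between -0.014 and 0.014 m and value of joint clamp above 0.5 rad), for 0.2 s.
At the end, for the whole second after the job is handed in: Head inside the case; lid flat on its seat (underside 44 to 51 mm up, tilt under 2 degrees, within 14 mm of central along the case's x, so under the ledge); lever within 0.05 rad of fully down, its foot pressing the lid with over 1 N; lid and head at rest (x of head in the frame of case between -0.07 and 0.07 m and y of head in the frame of case between -0.07 and 0.07 m and z of head in the frame of case below 0.03 m and z of lid in the frame of case between 0.044 and 0.051 m and angle between lid's own z axis and vertical below 0.035 rad and x of lid in the frame of case between -0.014 and 0.014 m and value of joint clamp below 0.05 rad and contact force between foot and lid above 1 N and linear speed of each of lid, head below 0.02 m/s); the robot touches nothing.
It fails at once if the axe head or the gauge was moved by more than 30 mm (distance of any of axe_head, gauge from where it was at the start of the episode above 0.03 m).
It fails at once if the lid was forced against the case (over 30 N) (contact force between lid and case above 30 N).
It also fails if it takes over 64 s, if anything falls off the work surface, if the arm or the gripper's body presses on something with over 40 N, if the wrist force passes 120 N, or if a joint passes its speed limit or range.

## Robot

A 6-joint arm with a two-finger parallel gripper is mounted at the origin on the work surface. World frame = base frame: x ahead of the robot, y to its left, z up, the work surface at z = 0. Lengths are in m, angles in degrees, forces in N, time in s.
With the tool pointing down it reaches from about 0.275 to 0.825 m from the base axis. Payload 5.2 kg.
Tool frame: the origin (TCP) lies midway between the tips of the shut fingers; the grasp point (between the pads) lies 19 mm behind it; z points along the fingers, y is the direction in which the jaws open and shut (so a half turn about z gives the same grasp; the last joint's range is limited). The gripper opens to 93 mm and grips with 3 to 60 N. Pads are 15 mm wide; open, the fingers measure 128 mm over their backs; the gripper's body (75 mm by 188 mm) begins 65 mm behind the grasp point.
Start: joints at [52.265, 14.817, 87.949, -0, 77.235, -11.62], TCP at [0.242, 0.494, 0.219] pointing down, gripper open.
Joint ranges: [-179.93, 179.93], [-52.35, 119.4], [10.71, 147.94], [-69.91, 249.91], [12.55, 155.21], [-178.61, 178.61]. Speed limits (degrees/s): [147.25, 147.25, 180, 180, 180, 180].

## Interface

Orientations are given as [roll, pitch, yaw] about the fixed x, y, z axes, in that order (R = Rz(yaw) Ry(pitch) Rx(roll)).
In Python, from workcell import r gives the robot as it stands. The module is installed in compiled form; this text tells all that it offers.
- The arm moves only by the tool drive_tool, never from a script. Its argument "commands" is a list of rows, each a list of 2 entries, a list of its own where there are three numbers: the shift along the tool's x, y, z in cm, then the turn, a rotation vector about the tool's x, y, z in rad. In form: [[[dx, dy, dz], [wx, wy, wz]], ...]. A call has 1 to 20 rows; each row shifts and turns the commanded pose from where the row before left it, along the tool's axes as they then stand; what a row does not reach is not made up. A row lasts 1/8 s, in which the tool goes at most 62.5 mm and 10.7 degrees, less where a joint would pass 70% of its speed; a pose out of reach is approached as far as the arm can. A call is refused whole if a number of a shift passes 6.25 or a number of a turn 0.188, either way. A call with a gripper value outside its range is refused whole. "hand" is the gripper's target within -1 to 1 (fully open at 1, half-way at 0, shut at -1), set as the call begins (left out, the last holds). The fingers move at their own pace and stop on an object; the grip force is fixed at half the most. Time passes only in rows, so rows that do not move let the fingers close. It gives the time, the measured TCP pose, the force and the opening at its end, in the units of the state.
- r.observe(): the state, without advancing time (a new reading comes with each control period).
- r.camera(name): name is "scene" or "side" or "wrist"; returns the picture (420x560x3 uint8, blue, green, red); there is no depth.
- r.camera_model(name): a dict with "camera_matrix" (3x3 intrinsics, pixels), "k1" (the pictures are not rectified: a ray, as slopes to the right and down, at radius r is drawn at 1 + k1 r^2 times it, then the intrinsics apply), "rvec" (rotation vector, rad) and "tvec" (3), from world to camera coordinates, as OpenCV has them. Camera axes: x right, y down, z forward; pixel columns grow to the right and rows downward; lengths in m; the calibration is good to about 2 mm. A picture is of the moment at which its call begins: read the wrist's pose just before it. camera_model takes no time and is no camera call; for the wrist camera it gives the pose at the moment of the call.
- r.finish_job(): hands the job in, once; it reports no verdict.
The state is a dict: "t": time; "joints": joint angles; "joint_vel": joint speeds; "joint_torque": joint torques, N m; "ee_pos": TCP position; "tool_rot": TCP orientation; "wrist_force": force on the tool from outside, world axes, zero at the start; "torque": the same for the moment, N m; "width": opening from 0.0 (shut) to 1.0 (fully open).
Only numpy, scipy, OpenCV 4.12 (cv2) and the standard library are available. Lean on these libraries where they do the work, as an engineer would, in place of code of your own. Each camera call takes 0.05 s, during which the arm holds its last target.

## Working session

There is one attempt and no reset: what is moved stays moved. The work goes in short steps, Python scripts to look and compute and a tool call to move; the robot and the scene stay as the last step left them, time stands still between calls to the robot, and variables do not carry over. Pictures are saved under pics/ and viewed, and the job is handed in when it is done.

Besides the shell and the picture viewer there is one more tool, called after ">>>" as name(argument=value, ...) on one line, values as JSON. drive_tool: Moves the arm, as the interface text tells. Its arguments: {"type":"object","properties":{"commands":{"type":"array","items":{"type":"array"}},"hand":{"type":"number"}},"required":["commands"]}

```bash
mkdir -p pics; ls; cat > a.py <<'E'
from workcell import r
import cv2,sys
n=sys.argv[1]
for c in sys.argv[2:]:
    cv2.imwrite(f'pics/{n}_{c}.png',r.camera(c))
o=r.observe()
for k,v in o.items(): print(k,v)
E
python3 a.py s0 scene side wrist
python3 -c "
from workcell import r
for c in ['scene','side','wrist']: print(c,r.camera_model(c))"
```

```text
pics
t 0.15
joints [ 5.22641068e+01  1.48514335e+01  8.79943948e+01 -1.26574108e-03
  7.72338043e+01 -1.16182000e+01]
joint_vel [ 0.01310027 -0.11381483 -0.20275237 -0.00103853 -0.09261426  0.03645615]
joint_torque [ 3.00669955e-03 -4.37645674e+01 -2.84233743e+01  7.20831379e-02
  3.81664827e-02 -8.42253712e-05]
ee_pos [0.2418454  0.49353274 0.21800805]
tool_rot [-1.79921750e+02 -1.48283409e-02  1.53882577e+02]
wrist_force [ 0.42925648 -0.20699122  0.49684961]
torque [-0.025186   -0.02147536  0.02895096]
width 0.9989913840733179
scene {'camera_matrix': array([[482.39842904,   0.        , 276.52136576],
       [  0.        , 482.39842904, 211.68110939],
       [  0.        ,   0.        ,   1.        ]]), 'k1': -0.03775124733475642, 'rvec': array([ 0.70136065,  2.71775279, -0.94664905]), 'tvec': array([ 0.45627688, -0.15426782,  1.4836614 ])}
side {'camera_matrix': array([[445.99247582,   0.        , 274.50076049],
       [  0.        , 445.99247582, 203.86067927],
       [  0.        ,   0.        ,   1.        ]]), 'k1': -0.043490217676427946, 'rvec': array([ 2.19753043, -0.308854  ,  0.15855472]), 'tvec': array([-0.53533544,  0.15599408,  1.0806529 ])}
wrist {'camera_matrix': array([[327.88766635,   0.        , 282.10107788],
       [  0.        , 327.88766635, 212.41223066],
       [  0.        ,   0.        ,   1.        ]]), 'k1': -0.06220157906361799, 'rvec': array([-2.4619592 , -1.53511252, -0.20896639]), 'tvec': array([-0.54937128, -0.03132631,  0.39061334])}
```

View pics/s0_scene.png

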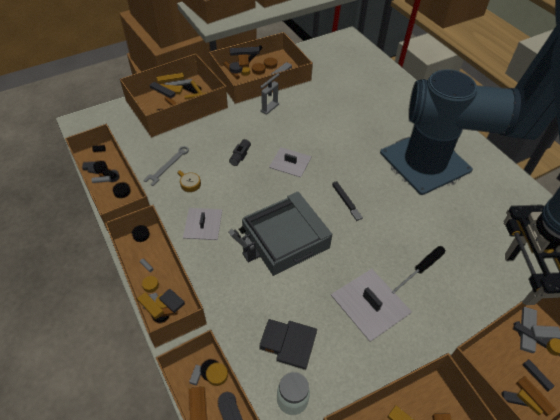

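View pics/s0_side.png

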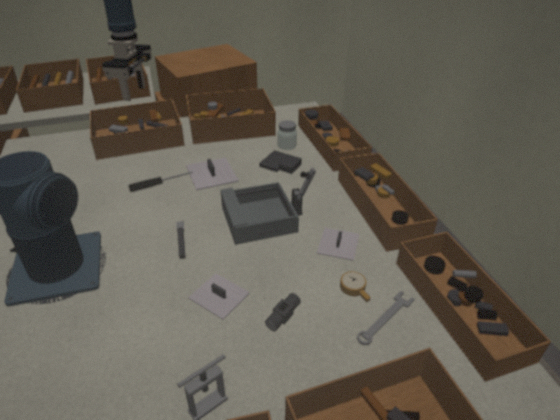

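View pics/s0_wrist.png

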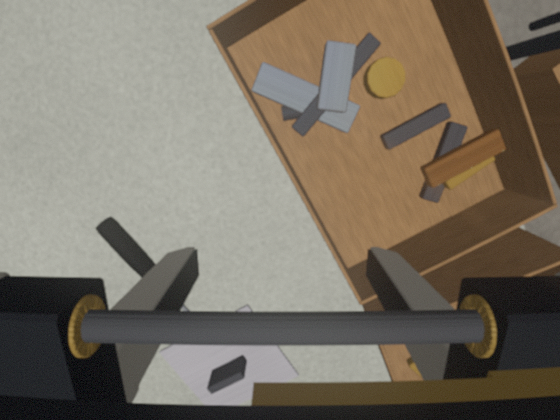

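```bash
cat > h.py <<'E'
from workcell import r
import cv2,numpy as np
def cam(n):
    m=r.camera_model(n); K=m['camera_matrix'];R=cv2.Rodrigues(np.array(m['rvec'],float))[0];t=np.array(m['tvec'],float)
    return K,np.array([m['k1'],0,0,0,0.]),R,t
def ray(n,uv,c=None):
    K,d,R,t=c or cam(n)
    p=cv2.undistortPoints(np.array([[uv]],float),K,d)[0,0]
    v=R.T@np.array([p[0],p[1],1]); return -R.T@t, v/np.linalg.norm(v)
def plane(n,uv,z,c=None):
    o,v=ray(n,uv,c); return o+v*(z-o[2])/v[2]
def proj(n,P,c=None):
    K,d,R,t=c or cam(n)
    return cv2.projectPoints(np.atleast_2d(np.array(P,float)),cv2.Rodrigues(R)[0],t,K,d)[0][:,0]
def tri(a,ua,b,ub):
    oa,va=ray(a,ua);ob,vb=ray(b,ub)
    A=np.stack([va,-vb],1);s=np.linalg.lstsq(A,ob-oa,rcond=None)[0]
    p,q=oa+va*s[0],ob+vb*s[1]; return (p+q)/2,np.linalg.norm(p-q)
def zoom(src,x,y,w,h,out,f=None):
    im=cv2.imread(src)[y:y+h,x:x+w]; f=f or min(800/w,600/h)
    cv2.imwrite(out,cv2.resize(im,None,fx=f,fy=f,interpolation=cv2.INTER_CUBIC))
E
python3 - <<'E'
from h import *
zoom('pics/s0_scene.png',220,180,200,150,'pics/z1.png')
zoom('pics/s0_side.png',170,140,200,150,'pics/z2.png')
zoom('pics/s0_scene.png',160,100,160,120,'pics/z3.png')
zoom('pics/s0_side.png',170,260,200,150,'pics/z4.png')
E
```

```text
(no output)
```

View pics/z1.png

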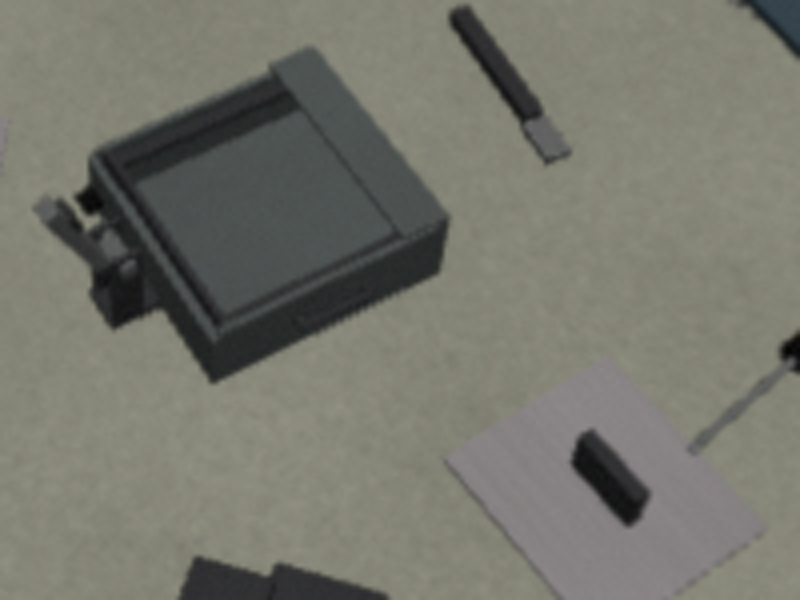

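View pics/z2.png

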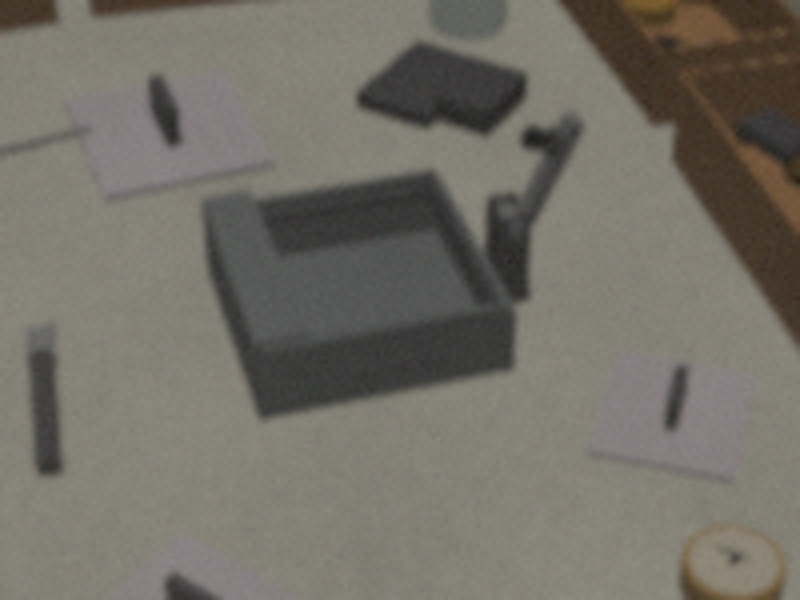

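View pics/z3.png

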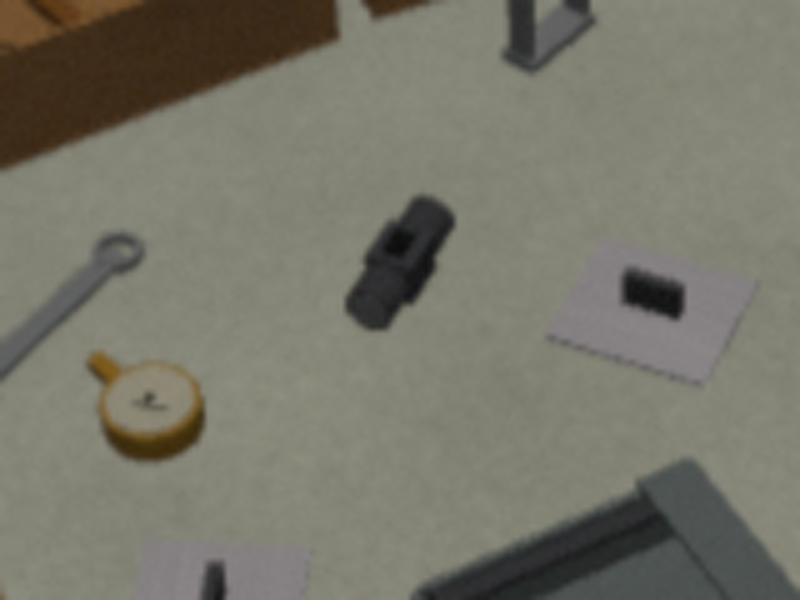

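View pics/z4.png

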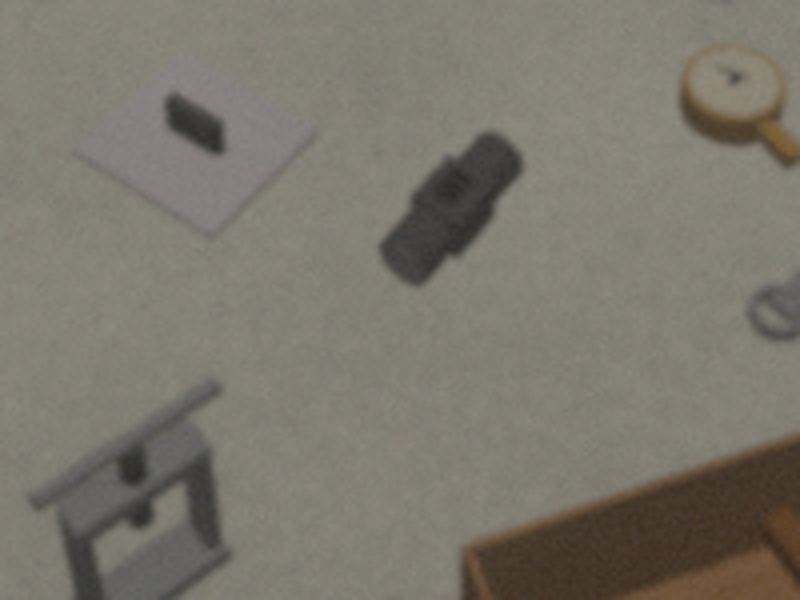

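```bash
python3 - <<'E'
from h import *
S=lambda x,y,ox=220,oy=180,f=4:(ox+x/f,oy+y/f)
T=lambda x,y,ox=170,oy=140,f=4:(ox+x/f,oy+y/f)
print('ledge outer A',plane('scene',S(315,47),.064),plane('side',T(262,350),.064))
print('ledge outer B',plane('scene',S(447,217),.064),plane('side',T(205,203),.064))
print('ledge in',plane('scene',S(270,65),.064),plane('scene',S(402,235),.064))
print('lever end corners z56',plane('scene',S(90,155),.056),plane('scene',S(213,338),.056),plane('side',T(514,310),.056),plane('side',T(433,173),.056))
print('base', plane('scene',S(213,382),0),plane('scene',S(440,272),0),plane('side',T(262,416),0),plane('side',T(512,370),0))
print('levertip',tri('scene',S(45,205),'side',T(572,118)))
# lid quad mask
im=cv2.imread('pics/s0_scene.png').astype(int)
for n in('scene','side'):
    im=cv2.imread(f'pics/s0_{n}.png'); im=cv2.GaussianBlur(im,(3,3),0)
    b,g,rr=[im[...,i].astype(int) for i in range(3)]
    m=((b-g>2)&(rr-g>2)&(rr>95)).astype(np.uint8)*255
    m=cv2.morphologyEx(m,cv2.MORPH_CLOSE,np.ones((15,15)))
    m=cv2.morphologyEx(m,cv2.MORPH_OPEN,np.ones((5,5)))
    for c in cv2.findContours(m,cv2.RETR_EXTERNAL,cv2.CHAIN_APPROX_NONE)[0]:
        if cv2.contourArea(c)>300:
            h=cv2.convexHull(c)
            P=np.array([plane(n,p,.004)[:2] for p in h[:,0].astype(float)],np.float32)
            print(n,cv2.boundingRect(c),cv2.minAreaRect(P))
# head
    m=(im.max(2)<75).astype(np.uint8)*255
    x0,y0,x1,y1=(215,130,262,175) if n=='scene' else (258,285,308,335)
    mm=np.zeros_like(m);mm[y0:y1,x0:x1]=m[y0:y1,x0:x1]
    cs=cv2.findContours(mm,cv2.RETR_EXTERNAL,cv2.CHAIN_APPROX_NONE)[0]
    c=max(cs,key=cv2.contourArea)
    P=np.array([plane(n,p,.016)[:2] for p in c[:,0].astype(float)],np.float32)
    print('head',n,cv2.boundingRect(c),cv2.minAreaRect(P))
E
```

```text
ledge outer A [ 0.43560945 -0.03356847  0.064     ] [ 0.44301951 -0.04588266  0.064     ]
ledge outer B [0.43520549 0.12956948 0.064     ] [0.43829189 0.11981693 0.064     ]
ledge in [ 0.4706381  -0.03427807  0.064     ] [0.46793133 0.12765653 0.064     ]
lever end corners z56 [ 0.6094673  -0.02938975  0.056     ] [0.60715769 0.13286828 0.056     ] [ 0.60950126 -0.04149966  0.056     ] [0.603719   0.12333118 0.056     ]
base [0.60548635 0.13081107 0.        ] [0.4326959  0.12934554 0.        ] [ 0.44206743 -0.0351359   0.        ] [ 0.61203353 -0.0360068   0.        ]
levertip (array([0.67585632, 0.04798455, 0.13628584]), np.float64(0.0026548236447460007))
head scene (230, 140, 21, 26) ((0.4883962571620941, -0.29270049929618835), (0.1129269227385521, 0.04210122674703598), 38.565006256103516)
head side (266, 295, 34, 35) ((0.49224090576171875, -0.2909850478172302), (0.10328727960586548, 0.03846574202179909), 41.844215393066406)
```

```bash
python3 - <<'E'
from h import *
from scipy.spatial.transform import Rotation as Ro
o=r.observe(); Rt=Ro.from_euler('xyz',o['tool_rot'],degrees=True).as_matrix()
K,d,R,t=cam('wrist'); C=-R.T@t
print(C, Rt.T@(C-o['ee_pos']), '\n',(R@Rt).round(3)); print(Rt.round(3))
S=lambda x,y,ox=220,oy=180,f=4:(ox+x/f,oy+y/f)
L=[plane('scene',S(*p),.004) for p in [(445,460),(607,358),(765,528),]]
print(L, np.linalg.norm(L[0]-L[1]),np.linalg.norm(L[1]-L[2]),(L[0]+L[2])/2)
im=cv2.imread('pics/s0_scene.png'); print(im[310,350],im[285,395],im[222,200],im[330,320],im[250,400])
E
```

```text
[0.17458193 0.52701068 0.38360112] [ 0.07517571  0.00022331 -0.16557407] 
 [[-0.     1.     0.   ]
 [-0.963 -0.    -0.27 ]
 [-0.27  -0.     0.963]]
[[-0.898  0.44  -0.001]
 [ 0.44   0.898 -0.001]
 [ 0.    -0.001 -1.   ]]
[array([0.50847417, 0.25034618, 0.004     ]), array([0.37694765, 0.23891014, 0.004     ]), array([0.36426727, 0.38301976, 0.004     ])] 0.1320227671402244 0.14466643196386847 [0.43637072 0.31668297 0.004     ]
[130 130 134] [121 137 135] [58 58 59] [123 137 137] [119 131 132]
```

```bash
cat >> h.py <<'E'
from scipy.spatial.transform import Rotation as Ro
def plan(p1,rpy1,n,p0=None,rpy0=None):
    o=r.observe(); p0=o['ee_pos'] if p0 is None else p0; rpy0=o['tool_rot'] if rpy0 is None else rpy0
    A=Ro.from_euler('xyz',rpy0,degrees=True);B=Ro.from_euler('xyz',rpy1,degrees=True)
    w=(A.inv()*B).as_rotvec()/n; D=(np.array(p1)-p0)/n*100
    out=[]
    for i in range(n):
        out.append([[round(float(v),2)+0. for v in A.inv().apply(D)],[round(float(v),3)+0. for v in w]]); A=A*Ro.from_rotvec(out[-1][1])
    print(str(out).replace(' ',''))
E
python3 -c "
from h import *
plan([.52,0,.25],[180,0,90],12)"
```

```text
[[[-3.89,-2.67,-0.26],[0.0,0.0,0.093]],[[-4.12,-2.3,-0.26],[0.0,0.0,0.093]],[[-4.32,-1.91,-0.26],[0.0,0.0,0.093]],[[-4.48,-1.5,-0.26],[0.0,0.0,0.093]],[[-4.6,-1.08,-0.26],[0.0,0.0,0.093]],[[-4.68,-0.64,-0.26],[0.0,0.0,0.093]],[[-4.72,-0.21,-0.26],[0.0,0.0,0.093]],[[-4.72,0.23,-0.26],[0.0,0.0,0.093]],[[-4.67,0.67,-0.26],[0.0,0.0,0.093]],[[-4.59,1.1,-0.26],[0.0,0.0,0.093]],[[-4.47,1.52,-0.26],[0.0,0.0,0.093]],[[-4.31,1.93,-0.26],[0.0,0.0,0.093]]]
```

>>> drive_tool(commands=[[[-3.9,-2.7,-0.26],[0,0,0.093]],[[-4.1,-2.3,-0.26],[0,0,0.093]],[[-4.3,-1.9,-0.26],[0,0,0.093]],[[-4.5,-1.5,-0.26],[0,0,0.093]],[[-4.6,-1.1,-0.26],[0,0,0.093]],[[-4.7,-0.65,-0.26],[0,0,0.093]],[[-4.7,-0.2,-0.26],[0,0,0.093]],[[-4.7,0.25,-0.26],[0,0,0.093]],[[-4.7,0.7,-0.26],[0,0,0.093]],[[-4.6,1.1,-0.26],[0,0,0.093]],[[-4.5,1.5,-0.26],[0,0,0.093]],[[-4.3,1.9,-0.26],[0,0,0.093]],[[0,0,0],[0,0,0]],[[0,0,0],[0,0,0]]])

```text
t: 1.9
ee_pos: [0.5194, -0.0, 0.2494]
tool_rot: [-179.9, -0.0, 90.0]
wrist_force: [-0.6, 0.8, 0.2]
width: 1.0
```

```bash
cat >> h.py <<'E'
def snap(name,c='wrist'):
    import pickle
    m=cam(c); im=r.camera(c); cv2.imwrite(f'pics/{name}.png',im); pickle.dump(m,open(f'pics/{name}.pkl','wb')); return m,im
def load(name):
    import pickle
    return pickle.load(open(f'pics/{name}.pkl','rb'))
E
python3 -c "
from h import *
o=r.observe();print(o['ee_pos'],o['tool_rot'],o['joints'])
snap('w1')"
```

```text
[ 5.19387287e-01 -1.20938181e-05  2.49369634e-01] [-1.79922416e+02 -4.52210566e-02  8.99546812e+01] [-1.23388058e+01  1.05853696e+01  8.90699617e+01  2.80553609e-02
  8.04301035e+01 -1.22982024e+01]
```

View pics/w1.png

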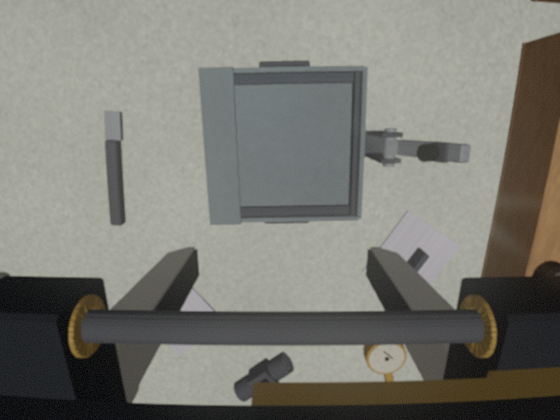

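```bash
python3 -c "
from h import *
zoom('pics/w1.png',190,50,200,150+30,'pics/z5.png',3.3)
zoom('pics/w1.png',340,90,150,110,'pics/z6.png',5)"
```

```text
(no output)
```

View pics/z5.png

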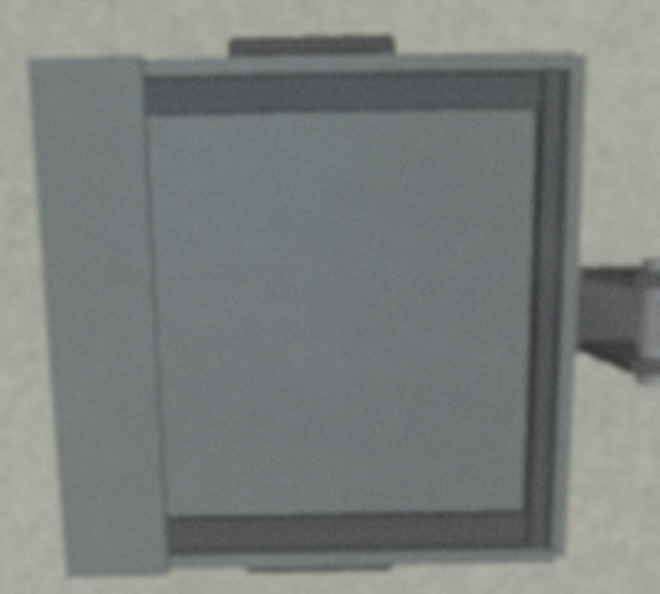

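View pics/z6.png

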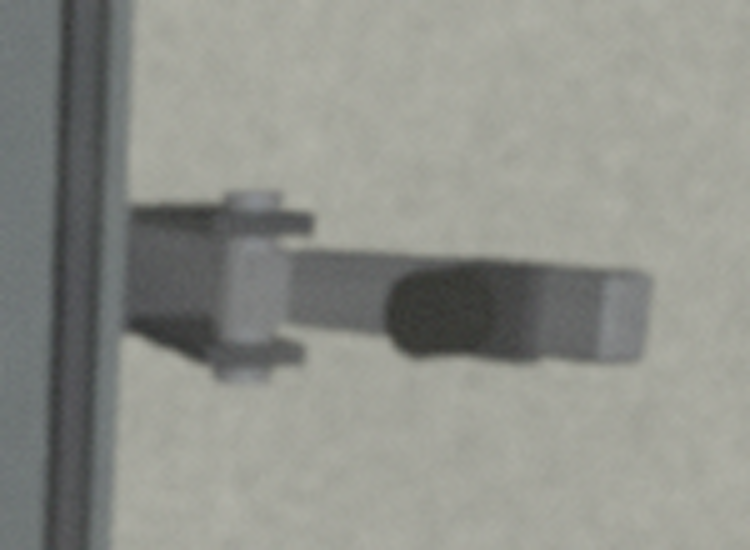

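```bash
python3 - <<'E'
from h import *
c=load('w1')
Z=lambda x,y:(190+x/3.3,50+y/3.3)
Q=np.array([[-87,83,64],[-87,-83,64],[-52,83,64],[-52,-83,64],[87,83,56],[87,-83,56]])/1000
px=[(30,60),(68,575),(140,58),(170,572),(583,56),(563,558)]
W=np.array([plane('wrist',Z(*p),q[2],c) for p,q in zip(px,Q)])
# 2D rigid fit
a=Q[:,:2];b=W[:,:2];am=a.mean(0);bm=b.mean(0)
H=(a-am).T@(b-bm);th=np.arctan2(H[0,1]-H[1,0],H[0,0]+H[1,1])
R2=np.array([[np.cos(th),-np.sin(th)],[np.sin(th),np.cos(th)]]);t=bm-R2@am
print(np.degrees(th),t); print(((R2@a.T).T+t-b)*1000); print(W.round(4))
Y=lambda x,y:(340+x/5,90+y/5)
hp=plane('wrist',Y(252,287),.07,c);print('hinge',(R2.T@(hp[:2]-t)))
for z in(.12,.13,.14):
    p=plane('wrist',Y(627,315),z,c); print(z,R2.T@(p[:2]-t))
E
```

```text
1.0613138086747274 [0.52266087 0.04665375]
[[-1.60887117  0.68326216]
 [-1.22294992 -0.93632569]
 [-0.25701171  1.16552782]
 [-1.1955526  -1.36979707]
 [ 2.15859029  1.71789405]
 [ 2.1257951  -1.26056126]]
[[ 0.4357  0.1273  0.064 ]
 [ 0.4384 -0.037   0.064 ]
 [ 0.4694  0.1275  0.064 ]
 [ 0.4734 -0.0359  0.064 ]
 [ 0.606   0.1295  0.056 ]
 [ 0.6091 -0.0335  0.056 ]]
hinge [0.10951239 0.00020704]
0.12 [ 0.16291266 -0.00127481]
0.13 [ 0.15730399 -0.00026496]
0.14 [0.15169532 0.00074489]
```

```bash
python3 -c "
from h import *
plan([.444,-.331,.20],[180,0,40],7)"
```

```text
[[[-4.74,-1.07,0.71],[0.0,0.0,0.125]],[[-4.83,-0.48,0.71],[0.0,0.0,0.125]],[[-4.85,0.13,0.71],[0.0,0.0,0.125]],[[-4.8,0.73,0.71],[0.0,0.0,0.125]],[[-4.67,1.33,0.71],[0.0,0.0,0.125]],[[-4.47,1.9,0.71],[0.0,0.0,0.125]],[[-4.2,2.44,0.71],[0.0,0.0,0.125]]]
```

>>> drive_tool(commands=[[[-4.7,-1.1,0.7],[0,0,0.125]],[[-4.8,-0.5,0.7],[0,0,0.125]],[[-4.9,0.1,0.7],[0,0,0.125]],[[-4.8,0.7,0.7],[0,0,0.125]],[[-4.7,1.3,0.7],[0,0,0.125]],[[-4.5,1.9,0.7],[0,0,0.125]],[[-4.2,2.4,0.7],[0,0,0.125]],[[0,0,0],[0,0,0]],[[0,0,0],[0,0,0]]])

```text
t: 3.08
ee_pos: [0.4426, -0.3298, 0.2009]
tool_rot: [-180.0, -0.0, 39.9]
wrist_force: [-0.7, -0.0, -0.1]
width: 1.001
```

```bash
python3 -c "
from h import *
o=r.observe();print(o['ee_pos'],o['tool_rot'],o['joints'])
snap('w2')"
```

```text
[ 0.44258747 -0.3298302   0.20086397] [-1.79950284e+02 -3.42444591e-02  3.99357746e+01] [-4.82988688e+01  1.57607392e+01  8.92259949e+01  3.70105413e-02
  7.50619064e+01  1.75578624e+00]
```

View pics/w2.png

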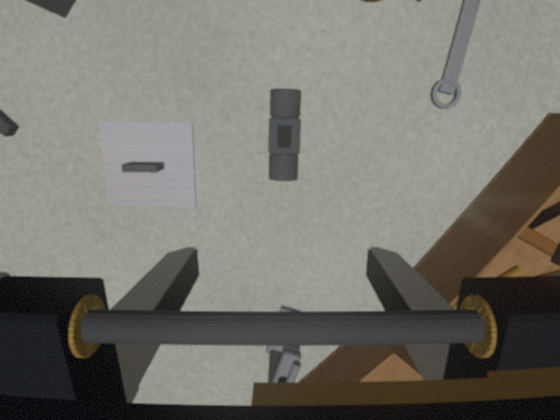

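```bash
python3 -c "
from h import *
c=load('w2')
P=plane('wrist',(285,136),.036,c);a=plane('wrist',(286,90),.03,c);b=plane('wrist',(283.5,180),.03,c)
print(P,a,b,np.linalg.norm(a-b),(a+b)/2,np.degrees(np.arctan2(*(a-b)[1::-1])))
o=r.observe();R=Ro.from_euler('xyz',o['tool_rot'],degrees=True)
for q in (P,(a+b)/2): print(R.inv().apply(q-o['ee_pos'])*100)
"
```

```text
[ 0.49072643 -0.29287418  0.036     ] [ 0.52486689 -0.26551892  0.03      ] [ 0.45533028 -0.32065712  0.03      ] 0.08874436167064241 [ 0.49009859 -0.29308802  0.03      ] 38.412221900869966
[ 6.02327745  0.27234853 16.51132821]
[ 5.96110616  0.2486588  17.11130545]
```

>>> drive_tool(commands=[[[3.0,0.25,2.0],[0,0,0.026]],[[3.0,0,3.0],[0,0,0]],[[0,0,4.0],[0,0,0]],[[0,0,4.0],[0,0,0]],[[0,0,3.5],[0,0,0]],[[0,0,2.0],[0,0,0]],[[0,0,1.0],[0,0,0]],[[0,0,0],[0,0,0]]])

```text
t: 4.12
ee_pos: [0.4908, -0.2944, 0.0059]
tool_rot: [-180.0, 0.0, 38.4]
wrist_force: [-1.1, -0.3, 0.5]
width: 1.005
```

>>> drive_tool(commands=[[[0,0,0],[0,0,0]],[[0,0,0],[0,0,0]],[[0,0,0],[0,0,0]],[[0,0,0],[0,0,0]],[[0,0,0],[0,0,0]]], hand=-1)

```text
t: 4.75
ee_pos: [0.4905, -0.2956, 0.0059]
tool_rot: [180.0, -0.0, 38.3]
wrist_force: [0.8, -0.2, -0.0]
width: 0.514
```

>>> drive_tool(commands=[[[0,0,0],[0,0,0]],[[0,0,0],[0,0,0]],[[0,0,0],[0,0,0]]])

```text
t: 5.12
ee_pos: [0.4895, -0.2944, 0.0056]
tool_rot: [-179.8, 0.0, 38.3]
wrist_force: [-3.8, 4.3, 4.3]
width: 0.341
```

```bash
python3 -c "
from h import *
plan([.5275,.0468,.145],[180,0,91],8,p0=np.array([.4895,-.2944,.1456]),rpy0=[180,0,38.3])"
```

```text
[[[3.02,-3.05,0.01],[0.0,0.0,-0.115]],[[3.35,-2.69,0.01],[0.0,0.0,-0.115]],[[3.63,-2.28,0.01],[0.0,0.0,-0.115]],[[3.87,-1.85,0.01],[0.0,0.0,-0.115]],[[4.06,-1.4,0.01],[0.0,0.0,-0.115]],[[4.19,-0.92,0.01],[0.0,0.0,-0.115]],[[4.27,-0.43,0.01],[0.0,0.0,-0.115]],[[4.29,0.06,0.01],[0.0,0.0,-0.115]]]
```

>>> drive_tool(commands=[[[0,0,-1.0],[0,0,0]],[[0,0,-3.0],[0,0,0]],[[0,0,-4.0],[0,0,0]],[[0,0,-4.0],[0,0,0]],[[0,0,-2.0],[0,0,0]]])

```text
t: 5.75
ee_pos: [0.4915, -0.2965, 0.1482]
tool_rot: [179.8, -0.0, 38.3]
wrist_force: [0.4, 0.2, -7.6]
width: 0.338
```

Held (~7.6 N). Carry over.

>>> drive_tool(commands=[[[3.0,-3.0,0],[0,0,-0.115]],[[3.4,-2.7,0],[0,0,-0.115]],[[3.6,-2.3,0],[0,0,-0.115]],[[3.9,-1.85,0],[0,0,-0.115]],[[4.1,-1.4,0],[0,0,-0.115]],[[4.2,-0.9,0],[0,0,-0.115]],[[4.3,-0.4,0],[0,0,-0.115]],[[4.3,0.0,0],[0,0,-0.115]],[[0,0,0],[0,0,0]],[[0,0,0],[0,0,0]]])

```text
t: 7.0
ee_pos: [0.5289, 0.0462, 0.1456]
tool_rot: [-180.0, 0.0, 91.0]
wrist_force: [0.5, -0.8, -6.4]
width: 0.344
```

```bash
python3 -c "
from h import *
o=r.observe();print(o['ee_pos'],o['tool_rot'],o['joints'])
snap('w3')"
```

```text
[0.5289012  0.0462328  0.14562878] [-1.79987004e+02  3.89969676e-02  9.10354883e+01] [-7.02163427e+00  1.63955330e+01  9.66132801e+01 -4.39258868e-02
  6.69985951e+01 -8.03995134e+00]
```

View pics/w3.png

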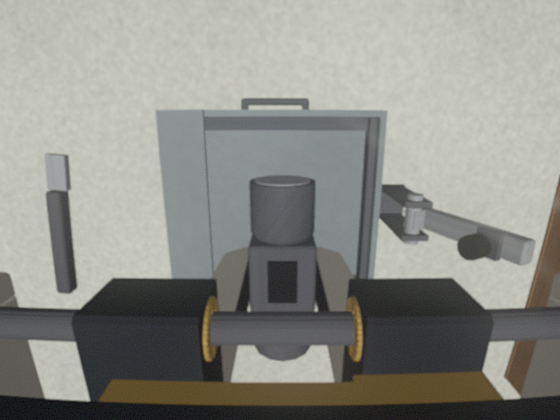

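>>> drive_tool(commands=[[[0,0,4.0],[0,0,0]],[[0,0,4.0],[0,0,0]],[[0,0,3.0],[0,0,0]],[[0,0,1.6],[0,0,0]],[[0,0,0.6],[0,0,0]],[[0,0,0.2],[0,0,0]],[[0,0,0],[0,0,0]]])

```text
t: 7.92
ee_pos: [0.5298, 0.0463, 0.0128]
tool_rot: [179.9, 0.0, 91.0]
wrist_force: [-0.2, -0.1, -6.2]
width: 0.342
```

>>> drive_tool(commands=[[[0,0,0],[0,0,0]],[[0,0,0],[0,0,0]],[[0,0,0],[0,0,0]],[[0,0,0],[0,0,0]]], hand=0.1)

```text
t: 8.43
ee_pos: [0.5293, 0.0465, 0.0122]
tool_rot: [180.0, 0.0, 91.0]
wrist_force: [-0.7, -0.8, -0.0]
width: 0.549
```

```bash
python3 -c "
from h import *
plan([.436,.257,.20],[180,0,94],6,p0=np.array([.5295,.0465,.172]),rpy0=[180,0,91])"
```

```text
[[[3.53,-1.5,-0.47],[0.0,0.0,-0.009]],[[3.55,-1.46,-0.47],[0.0,0.0,-0.009]],[[3.56,-1.43,-0.47],[0.0,0.0,-0.009]],[[3.57,-1.4,-0.47],[0.0,0.0,-0.009]],[[3.59,-1.37,-0.47],[0.0,0.0,-0.009]],[[3.6,-1.34,-0.47],[0.0,0.0,-0.009]]]
```

>>> drive_tool(commands=[[[0,0,-2.0],[0,0,0]],[[0,0,-4.0],[0,0,0]],[[0,0,-5.0],[0,0,0]],[[0,0,-5.0],[0,0,0]],[[3.5,-1.5,-0.5],[0,0,-0.009]],[[3.5,-1.5,-0.5],[0,0,-0.009]],[[3.5,-1.5,-0.5],[0,0,-0.009]],[[3.5,-1.5,-0.5],[0,0,-0.009]],[[3.5,-1.5,-0.4],[0,0,-0.009]],[[3.5,-1.4,-0.4],[0,0,-0.009]],[[0,0,0],[0,0,0]],[[0,0,0],[0,0,0]]])

```text
t: 9.93
ee_pos: [0.4316, 0.2524, 0.1998]
tool_rot: [180.0, 0.0, 94.2]
wrist_force: [0.7, 0.6, 0.4]
width: 0.551
```

```bash
python3 -c "
from h import *
o=r.observe();print(o['ee_pos'],o['tool_rot'],o['joints'])
snap('w4');snap('s4','scene')"
```

```text
[0.43161852 0.25244903 0.19980326] [1.79990669e+02 2.78971738e-02 9.41619177e+01] [ 1.75425761e+01  1.04799993e+01  9.62900447e+01 -3.06011780e-02
  7.32273362e+01  1.33894861e+01]
```

View pics/w4.png

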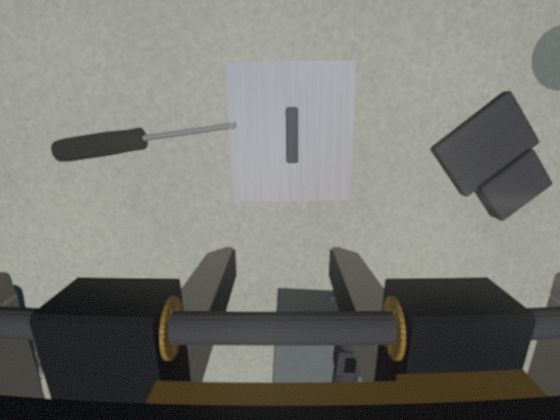

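View pics/s4.png

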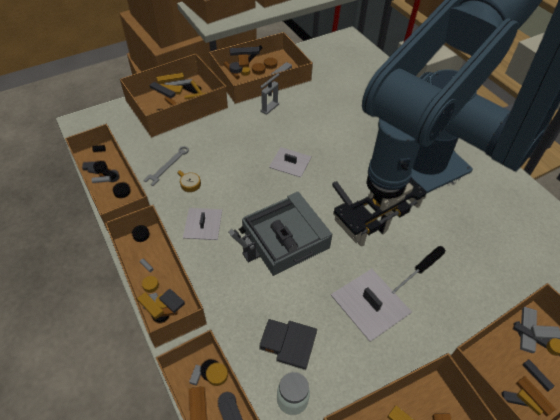

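```bash
python3 -c "
from h import *
zoom('pics/w4.png',210,45,160,170,'pics/z7.png',3.5)
"
```

```text
(no output)
```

View pics/z7.png

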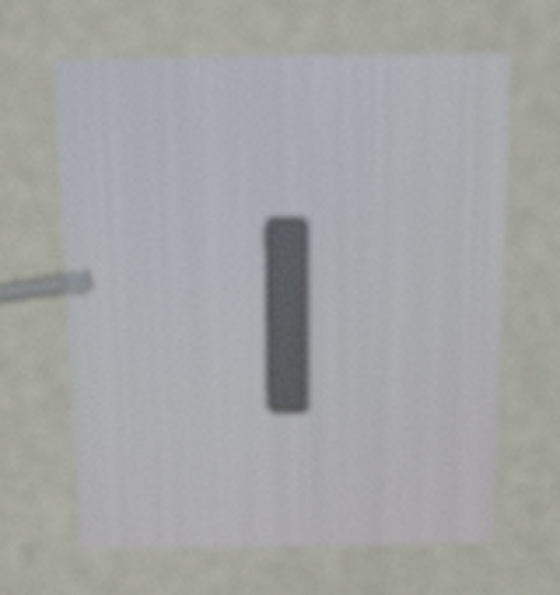

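```bash
python3 - <<'E'
from h import *
c=load('w4')
Z=lambda x,y:(210+x/3.5,45+y/3.5)
q=[(56,62),(511,54),(493,543),(79,549)]  # -x+y, +x+y, +x-y, -x-y
P=np.array([plane('wrist',Z(*p),.004,c) for p in q]);print(P.round(4))
n=np.linalg.norm
print(n(P[0]-P[1]),n(P[2]-P[3]),n(P[0]-P[3]),n(P[1]-P[2]),P.mean(0))
for v in (P[1]-P[0],P[2]-P[3]): print(np.degrees(np.arctan2(v[1],v[0])))
for v in (P[0]-P[3],P[1]-P[2]): print(np.degrees(np.arctan2(-v[0],v[1])))
g=[plane('wrist',Z(*p),.040,c) for p in [(287,219),(288,412)]]; print(g,n(g[0]-g[1]),(g[0]+g[1])/2)
v=g[0]-g[1];print(np.degrees(np.arctan2(-v[0],v[1])))
o=r.observe();R=Ro.from_euler('xyz',o['tool_rot'],degrees=True)
for Q in (P.mean(0),(g[0]+g[1])/2): print(R.inv().apply(Q-o['ee_pos'])*100)
S=plane('wrist',Z(90,280),.004,c);print('tip',S)
E
```

```text
[[0.3644 0.3814 0.004 ]
 [0.4975 0.3935 0.004 ]
 [0.5103 0.2462 0.004 ]
 [0.3765 0.2345 0.004 ]]
0.13369148855263135 0.13439825454447257 0.14746161286876158 0.14787912154356023 [0.43717148 0.313921   0.004     ]
5.191615604668239
5.0117638855989295
4.700297500384394
4.975270139321126
[array([0.43463924, 0.34025104, 0.04      ]), array([0.43910329, 0.28793973, 0.04      ])] 0.05250143925870985 [0.43687127 0.31409539 0.04      ]
4.877587268190783
[ 6.16199438  0.96715355 19.56277447]
[ 6.17987127  0.93769421 15.96277198]
tip [0.37691784 0.31949287 0.004     ]
```

>>> drive_tool(commands=[[[3.1,0.5,2.0],[0,0,-0.014]],[[3.1,0.45,3.0],[0,0,0]],[[0,0,4.0],[0,0,0]],[[0,0,4.0],[0,0,0]],[[0,0,3.0],[0,0,0]],[[0,0,2.0],[0,0,0]],[[0,0,0.9],[0,0,0]],[[0,0,0],[0,0,0]],[[0,0,0],[0,0,0]]])

```text
t: 11.15
ee_pos: [0.437, 0.3154, 0.0117]
tool_rot: [179.9, -0.0, 94.9]
wrist_force: [0.1, -0.5, -0.7]
width: 0.551
```

```bash
python3 a.py x; 
```

```text
t 11.15
joints [ 2.39513749e+01  2.66865124e+01  1.03452250e+02 -1.61625625e-03
  4.97646023e+01  1.90493885e+01]
joint_vel [ 0.24797055 -0.37047595 -0.03387015 -0.04056634 -0.12565326  0.01168465]
joint_torque [-1.00794439e-01 -4.65864909e+01 -2.00292671e+01  5.41652483e-02
  3.31141142e-03 -1.54132264e-03]
ee_pos [0.43701704 0.31535958 0.01174309]
tool_rot [ 1.79908253e+02 -3.03722067e-02  9.49030536e+01]
wrist_force [ 0.05192698 -0.4936197  -0.70996316]
torque [-0.03231585  0.10197136 -0.01763998]
width 0.5506330160762445
```

>>> drive_tool(commands=[[[0,0,0],[0,0,0]],[[0,0,0],[0,0,0]],[[0,0,0],[0,0,0]],[[0,0,0],[0,0,0]],[[0,0,0],[0,0,0]],[[0,0,0],[0,0,0]],[[0,0,0],[0,0,0]]], hand=-1)

```text
t: 12.02
ee_pos: [0.4361, 0.3153, 0.0109]
tool_rot: [180.0, -0.0, 94.9]
wrist_force: [-0.7, 0.9, 2.3]
width: 0.123
```

>>> drive_tool(commands=[[[0,0,-0.2],[0,0,0]],[[0,0.5,0],[0,0,0]],[[0,1.5,0],[0,0,0]],[[0,2.0,0],[0,0,0]],[[0,1.0,-1.0],[0,0,0]],[[0,0,-4.0],[0,0,0]],[[0,0,-5.0],[0,0,0]],[[0,0,-3.0],[0,0,0]],[[0,0,0],[0,0,0]],[[0,0,0],[0,0,0]]])

```text
t: 13.28
ee_pos: [0.4852, 0.3191, 0.1416]
tool_rot: [-179.9, 0.0, 94.9]
wrist_force: [-1.0, 0.1, -4.1]
width: 0.125
```

```bash
python3 -c "
from h import *
o=r.observe();print(o['ee_pos'],o['tool_rot'],o['joints'],o['wrist_force'],o['torque'])
snap('w5');snap('d5','side')"
```

```text
[0.48517155 0.31913754 0.14161191] [-1.79885340e+02  3.53259580e-02  9.49191514e+01] [2.23365757e+01 2.14838710e+01 8.97711584e+01 6.59381539e-04
 6.88649473e+01 1.74172212e+01] [-0.96556373  0.13103604 -4.06519613] [-0.0682144   0.11575502  0.01272448]
```

View pics/w5.png

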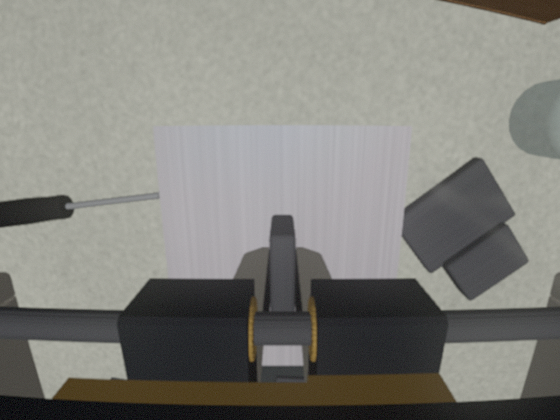

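View pics/d5.png

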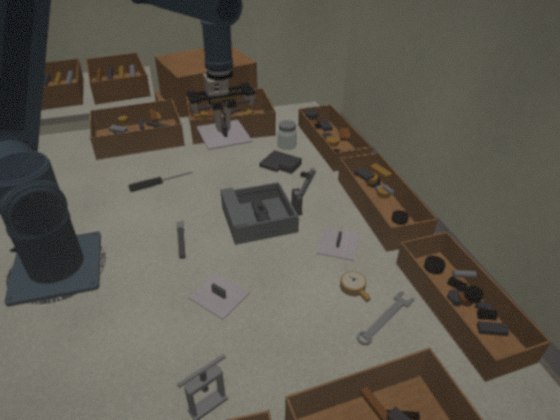

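```bash
python3 - <<'E'
from h import *
c=load('w5')
z=.1346
P=[plane('wrist',p,z,c) for p in [(155,126),(408,124.5)]]
print(P,np.linalg.norm(P[0]-P[1]))
v=P[1]-P[0];a=np.arctan2(v[1],v[0]);print(np.degrees(a))
mid=(P[0]+P[1])/2; cen=mid-.074*np.array([-np.sin(a),np.cos(a),0]);o=r.observe()
print(cen, Ro.from_euler('xyz',o['tool_rot'],degrees=True).inv().apply(cen-o['ee_pos'])*100)
E
```

```text
[array([0.41346437, 0.38630518, 0.1346    ]), array([0.54328812, 0.39821535, 0.1346    ])] 0.13036892996889052
5.241701666030086
[0.4851367  0.31856972 0.1346    ] [-0.04286249  0.03998062  0.61852624]
```

```bash
python3 -c "
from h import *
zoom('pics/w5.png',140,110,290,60,'pics/z8.png',2.75)
"
```

```text
(no output)
```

View pics/z8.png

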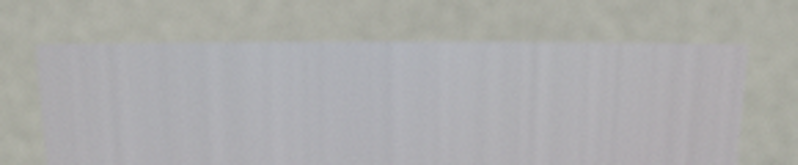

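```bash
cat >> h.py <<'E'
C0=np.array([.5227,.0467,0]);YAW=1.06
def lidtcp(ex_,ez_,tau,h=.0115,dy=.001):
    """E (mm, case frame) bottom -x edge, tilt -> TCP world pos, rpy"""
    E=np.array([ex_,0,ez_])/1000; e1=np.array([np.cos(tau),0,np.sin(tau)]);e3=np.array([-np.sin(tau),0,np.cos(tau)])
    p=E+.067*e1+h*e3+np.array([0,dy,0])
    Rz=Ro.from_euler('z',YAW,degrees=True)
    Rt=Rz*Ro.from_euler('y',-tau)*Ro.from_euler('xyz',[180,0,90],degrees=True)
    return C0+Rz.apply(p),Rt.as_euler('xyz',degrees=True)
def lidpose(h=.0115,dy=.001,o=None):
    o=o or r.observe(); Rz=Ro.from_euler('z',YAW,degrees=True)
    Rt=Ro.from_euler('xyz',o['tool_rot'],degrees=True)
    p=Rz.inv().apply(o['ee_pos']-C0); Rl=Rz.inv()*Rt*Ro.from_euler('xyz',[180,0,90],degrees=True).inv()
    e1=Rl.apply([1,0,0]);e3=Rl.apply([0,0,1]); L=p-h*e3-np.array([0,dy,0]); E=L-.067*e1
    print('E',(E*1000).round(1),'L',(L*1000).round(1),'tau',np.arctan2(e1[2],e1[0]).round(3),'yaw',np.degrees(np.arctan2(e1[1],e1[0])).round(2),'F',o['wrist_force'].round(1),'w',round(o['width'],3))
E
python3 -c "
from h import *
lidpose()
for z in (100,50): print(lidtcp(-46,z,.18))
p,e=lidtcp(-46,100,.18)
plan(p,e,7)"
```

```text
E [-99.8 267.4 129.5] L [-33.  271.9 129.3] tau -0.004 yaw 3.86 F [ 0.1 -0.4 -3.8] w 0.127
(array([0.54053713, 0.0480302 , 0.12330918]), array([169.68675969,   0.        ,  91.06      ]))
(array([0.54053713, 0.0480302 , 0.07330918]), array([169.68675969,   0.        ,  91.06      ]))
[[[-3.92,0.46,0.25],[-0.026,-0.001,0.01]],[[-3.92,0.5,0.27],[-0.026,-0.001,0.01]],[[-3.91,0.53,0.29],[-0.026,-0.001,0.01]],[[-3.91,0.56,0.3],[-0.026,-0.001,0.01]],[[-3.9,0.59,0.32],[-0.026,-0.001,0.01]],[[-3.9,0.62,0.34],[-0.026,-0.001,0.01]],[[-3.89,0.65,0.36],[-0.026,-0.001,0.01]]]
```

>>> drive_tool(commands=[[[-3.9,0.45,0.25],[-0.026,0,0.01]],[[-3.9,0.5,0.25],[-0.026,0,0.01]],[[-3.9,0.55,0.3],[-0.026,0,0.01]],[[-3.9,0.55,0.3],[-0.026,0,0.01]],[[-3.9,0.6,0.3],[-0.026,0,0.01]],[[-3.9,0.6,0.35],[-0.026,0,0.01]],[[-3.9,0.65,0.35],[-0.026,0,0.01]],[[0,0,0],[0,0,0]],[[0,0,0],[0,0,0]]])

```text
t: 14.5
ee_pos: [0.5408, 0.0494, 0.1236]
tool_rot: [169.7, -0.4, 90.9]
wrist_force: [-0.8, 0.3, -4.7]
width: 0.128
```

```bash
python3 -c "
from h import *
lidpose()
snap('w6');snap('d6','side');snap('s6','scene');lidpose();
zoom('pics/d6.png',180,80,200,180,'pics/z9.png',3.3)
zoom('pics/s6.png',200,130,220,160,'pics/z10.png',3.3)"
```

```text
E [-45.7   1.8 100.3] L [ 20.2   1.5 112.3] tau 0.179 yaw -0.24 F [-0.8  0.3 -4.7] w 0.128
E [-45.1   2.5 101. ] L [ 20.8   2.3 113.1] tau 0.181 yaw -0.11 F [ 0.5 -1.  -3. ] w 0.128
```

View pics/w6.png

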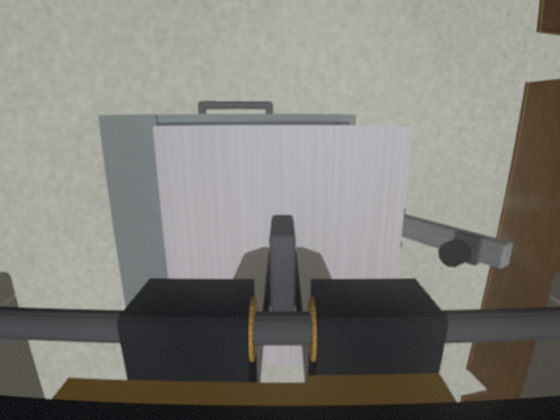

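View pics/z9.png

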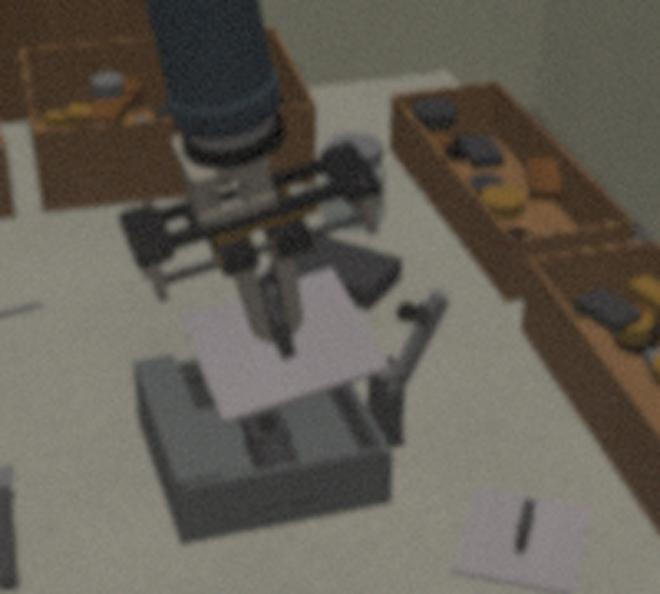

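View pics/z10.png

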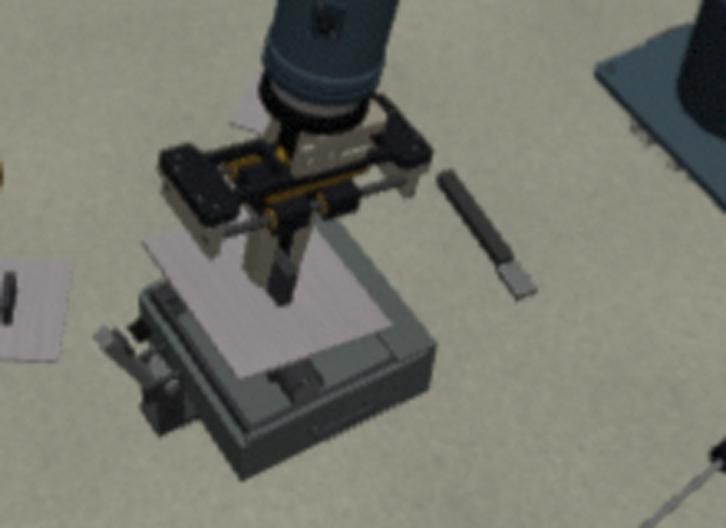

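```bash
python3 - <<'E'
from h import *
zoom('pics/w6.png',90,90,340,80,'pics/z11.png',2.3)
c=load('w6')
def cf(p): return (Ro.from_euler('z',-YAW,degrees=True).apply(p-C0)*1000).round(1)
for n,uv,z in [('lidL',(155.5,127),.1045),('lidR',(410,127),.1285),('ledge',(103,115.5),.064),('ledgein',(158,115),.064),('wallR',(355,115.5),.056)]:
    print(n,cf(plane('wrist',uv,z,c)))
E
```

```text
lidL [-45.   75.3 104.5]
lidR [ 84.7  74.7 128.5]
ledge [-83.5  82.6  64. ]
ledgein [-50.4  82.3  64. ]
wallR [83.9 81.8 56. ]
```

View pics/z11.png

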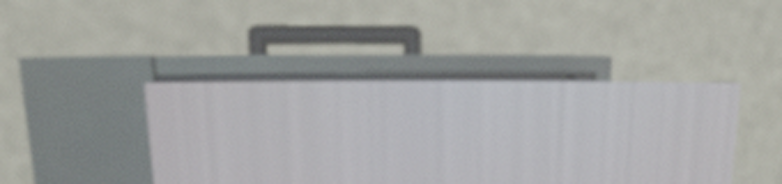

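>>> drive_tool(commands=[[[-0.15,-0.27,1.48],[0,-0.007,-0.003]],[[0,-0.27,1.48],[0,0,0]],[[0,-0.18,0.98],[0,0,0]],[[0,-0.11,0.6],[0,0,0]],[[0,-0.05,0.3],[0,0,0]],[[0,0,0],[0,0,0]],[[0,0,0],[0,0,0]]])

```text
t: 15.52
ee_pos: [0.5422, 0.0477, 0.076]
tool_rot: [169.5, 0.1, 91.0]
wrist_force: [0.4, 0.2, -3.3]
width: 0.126
```

```bash
python3 -c "
from h import *
lidpose()
snap('w7');snap('d7','side');snap('s7','scene');lidpose();
zoom('pics/d7.png',180,100,200,180,'pics/z9.png',3.3)
zoom('pics/s7.png',200,150,220,160,'pics/z10.png',3.3)
lidpose()"
```

```text
E [-44.3  -0.4  52.5] L [21.6 -0.4 64.7] tau 0.183 yaw -0.02 F [ 0.4  0.2 -3.3] w 0.126
E [-44.4  -0.3  52.4] L [21.5 -0.3 64.6] tau 0.183 yaw -0.02 F [-0.   0.3 -3.9] w 0.125
E [-44.4  -0.3  52.4] L [21.5 -0.3 64.6] tau 0.183 yaw -0.02 F [-0.   0.3 -3.9] w 0.125
```

View pics/w7.png

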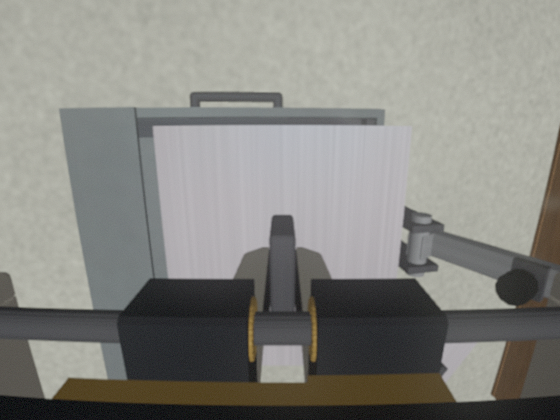

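View pics/z9.png

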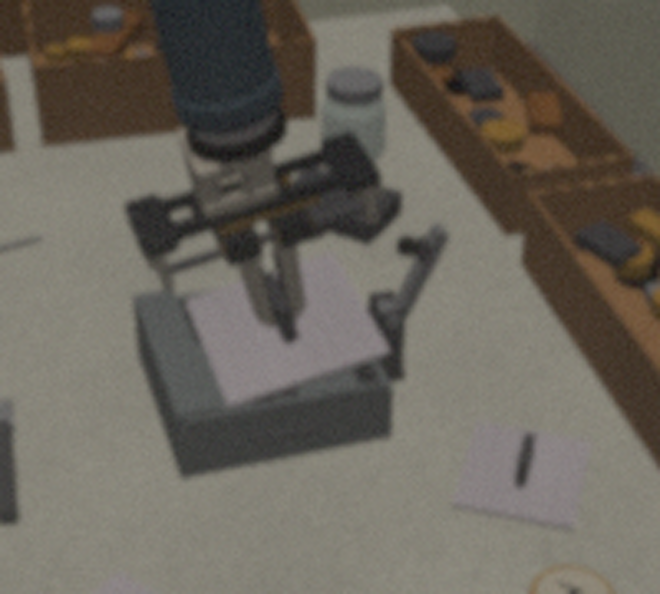

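View pics/z10.png

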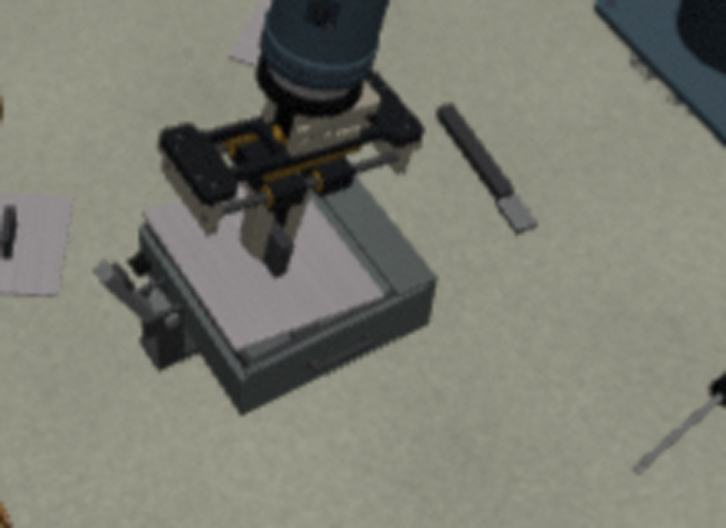

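```bash
python3 - <<'E'
from h import *
c=load('w7')
def cf(p): return (Ro.from_euler('z',-YAW,degrees=True).apply(p-C0)*1000).round(1)
for n,uv,z in [('lidL',(155.5,127.5),.0563),('lidR',(410,127.5),.0805),('ledge',(62,110),.064),('wallR',(384,109.5),.056),('wallL',(139,110),.056)]:
    print(n,cf(plane('wrist',uv,z,c)))
E
```

```text
lidL [-43.7  72.9  56.3]
lidR [85.9 72.9 80.5]
ledge [-85.1  82.2  64. ]
wallR [83.1 82.5 56. ]
wallL [-51.2  81.8  56. ]
```

>>> drive_tool(commands=[[[0,-0.04,0.2],[0,0,0]],[[0,-0.4,-0.07],[0,0,0]],[[0,-0.4,-0.07],[0,0,0]],[[0,-0.2,-0.04],[0,0,0]],[[0,0,0],[0,0,0]]])

```text
t: 16.3
ee_pos: [0.5315, 0.0476, 0.0735]
tool_rot: [169.6, 0.1, 91.0]
wrist_force: [-0.1, 0.2, -3.6]
width: 0.124
```

```bash
python3 -c "
from h import *
lidpose();print(r.observe()['torque'])"
```

```text
E [-55.   -0.2  50.1] L [10.9 -0.3 62.2] tau 0.182 yaw -0.01 F [-0.1  0.2 -3.6] w 0.124
[-0.00885875  0.33444895 -0.02638087]
```

>>> drive_tool(commands=[[[0,-0.15,-0.03],[0,0,0]],[[0,-0.15,-0.03],[0,0,0]],[[0,-0.1,-0.02],[0,0,0]],[[0,0,0],[0,0,0]]])

```text
t: 16.8
ee_pos: [0.5275, 0.0475, 0.0735]
tool_rot: [169.6, 0.1, 91.0]
wrist_force: [0.4, -0.1, -3.5]
width: 0.128
```

>>> drive_tool(commands=[[[0,-0.1,-0.02],[0,0,0]],[[0,-0.1,-0.02],[0,0,0]],[[0,0,0],[0,0,0]]])

```text
t: 17.18
ee_pos: [0.5254, 0.0475, 0.0735]
tool_rot: [169.6, 0.1, 91.0]
wrist_force: [0.1, -0.2, -4.2]
width: 0.127
```

E ≈ -61. Keep feeling.

>>> drive_tool(commands=[[[0,-0.1,-0.02],[0,0,0]],[[0,-0.1,-0.02],[0,0,0]],[[0,0,0],[0,0,0]]])

```text
t: 17.55
ee_pos: [0.5234, 0.0475, 0.0736]
tool_rot: [169.6, 0.1, 91.0]
wrist_force: [-0.3, -0.3, -3.7]
width: 0.128
```

>>> drive_tool(commands=[[[0,-0.1,-0.02],[0,0,0]],[[0,-0.1,-0.02],[0,0,0]],[[0,0,0],[0,0,0]]])

```text
t: 17.92
ee_pos: [0.522, 0.0474, 0.0739]
tool_rot: [169.5, 0.1, 91.0]
wrist_force: [1.4, -0.3, -4.1]
width: 0.126
```

>>> drive_tool(commands=[[[0,-0.1,-0.02],[0,0,0]],[[0,0,0],[0,0,0]]])

```text
t: 18.18
ee_pos: [0.5219, 0.0473, 0.0742]
tool_rot: [169.4, 0.1, 91.0]
wrist_force: [4.3, 1.1, -5.8]
width: 0.128
```

>>> drive_tool(commands=[[[0,0.16,0.03],[0,0,0]],[[0,0.16,0.03],[0,0,0]],[[0,0,0],[0,0,0]],[[0,0,0],[0,0,0]]])

```text
t: 18.68
ee_pos: [0.5232, 0.0475, 0.0734]
tool_rot: [169.6, 0.1, 91.0]
wrist_force: [-0.4, -0.0, -4.0]
width: 0.127
```

```bash
python3 -c "
from h import *
lidpose();o=r.observe();print(o['ee_pos'],o['tool_rot'])
for s in [(-62.5,49.5,.1),(-62.5,49,.03),(-62.5,48.5,0)]: print(lidtcp(*s,dy=.0007))
p0,e0=o['ee_pos'],o['tool_rot']
def go(s,n):
    global p0,e0
    p,e=lidtcp(*s,dy=.0007); plan(p,e,n,p0,e0); p0,e0=p,e
go((-62.5,49.5,.1),4);go((-62.5,49,.03),3);go((-62.5,48.5,0),2)"
```

```text
E [-63.3  -0.2  50. ] L [ 2.6 -0.2 62.1] tau 0.181 yaw -0.01 F [-0.4 -0.  -4. ] w 0.127
[0.52324285 0.04752558 0.07339534] [1.69635677e+02 5.67271409e-02 9.10399996e+01]
(array([0.52570373, 0.0474557 , 0.06763139]), array([174.27042205,   0.        ,  91.06      ]))
(array([0.52681125, 0.04747619, 0.06250452]), array([178.28112661,   0.        ,  91.06      ]))
(array([0.52718628, 0.04748313, 0.06      ]), array([180.  ,   0.  ,  91.06]))
[[[0.0,0.03,0.15],[0.02,0.0,0.0]],[[0.0,0.04,0.15],[0.02,0.0,0.0]],[[0.0,0.04,0.15],[0.02,0.0,0.0]],[[0.0,0.04,0.15],[0.02,0.0,0.0]]]
[[[0.0,0.02,0.17],[0.023,0.0,0.0]],[[0.0,0.02,0.17],[0.023,0.0,0.0]],[[0.0,0.03,0.17],[0.023,0.0,0.0]]]
[[[0.0,0.01,0.13],[0.015,0.0,0.0]],[[0.0,0.02,0.13],[0.015,0.0,0.0]]]
```

>>> drive_tool(commands=[[[0,0.03,0.15],[0.02,0,0]],[[0,0.04,0.15],[0.02,0,0]],[[0,0.04,0.15],[0.02,0,0]],[[0,0.04,0.15],[0.02,0,0]],[[0,0,0],[0,0,0]]])

```text
t: 19.3
ee_pos: [0.5266, 0.0475, 0.0677]
tool_rot: [174.2, 0.1, 91.0]
wrist_force: [-0.7, 0.2, -3.9]
width: 0.127
```

>>> drive_tool(commands=[[[0,0.02,0.17],[0.023,0,0]],[[0,0.02,0.17],[0.023,0,0]],[[0,0.03,0.17],[0.023,0,0]],[[0,0,0],[0,0,0]]])

```text
t: 19.8
ee_pos: [0.5277, 0.0475, 0.0627]
tool_rot: [178.1, 0.1, 91.0]
wrist_force: [-0.2, 0.2, -3.6]
width: 0.127
```

```bash
python3 -c "
from h import *
lidpose();o=r.observe();print(o['ee_pos'],o['tool_rot'],o['torque'])
snap('w8')"
```

```text
E [-61.6  -0.3  49. ] L [ 5.4 -0.3 51.2] tau 0.033 yaw -0.02 F [-0.2  0.2 -3.6] w 0.127
[0.52771983 0.04746834 0.06269399] [1.78136763e+02 6.31138373e-02 9.10389202e+01] [-0.08032816  0.14992341 -0.02133755]
```

View pics/w8.png

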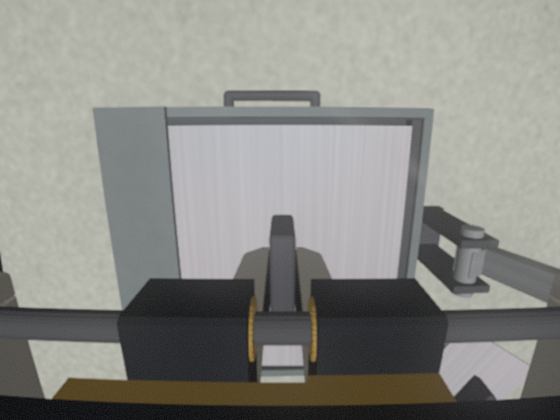

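>>> drive_tool(commands=[[[0,-0.08,0.0],[0,0,0]],[[0,0.01,0.13],[0.016,0,0]],[[0,0.01,0.13],[0.016,0,0]],[[0,0,0],[0,0,0]],[[0,0,0],[0,0,0]]])

```text
t: 20.48
ee_pos: [0.5267, 0.0475, 0.0602]
tool_rot: [180.0, 0.1, 91.0]
wrist_force: [0.6, -0.8, -3.0]
width: 0.125
```

```bash
python3 -c "
from h import *
lidpose();o=r.observe();print(o['ee_pos'],o['tool_rot'],o['torque'])"
```

```text
E [-63.   -0.2  48.6] L [ 4.  -0.3 48.7] tau 0.001 yaw -0.02 F [ 0.6 -0.8 -3. ] w 0.125
[0.52669696 0.04752313 0.06019742] [1.79954346e+02 6.12068807e-02 9.10380512e+01] [-0.04581347  0.06466375 -0.01126221]
```

>>> drive_tool(commands=[[[0,0,0.05],[0,0,0]],[[0,0,0.05],[0,0,0]],[[0,0,0],[0,0,0]]])

```text
t: 20.85
ee_pos: [0.5266, 0.0475, 0.0592]
tool_rot: [180.0, 0.1, 91.0]
wrist_force: [-0.9, 0.4, -4.0]
width: 0.127
```

>>> drive_tool(commands=[[[0,0,0.05],[0,0,0]],[[0,0,0],[0,0,0]]])

```text
t: 21.1
ee_pos: [0.5267, 0.0475, 0.0589]
tool_rot: [179.9, 0.1, 91.0]
wrist_force: [0.2, 0.0, -2.7]
width: 0.129
```

>>> drive_tool(commands=[[[0,0,0.06],[0,0,0]],[[0,0,0],[0,0,0]]])

```text
t: 21.35
ee_pos: [0.5267, 0.0475, 0.0589]
tool_rot: [179.9, 0.1, 91.0]
wrist_force: [-2.5, -0.2, 4.9]
width: 0.126
```

>>> drive_tool(commands=[[[0,0,0.06],[0,0,0]],[[0,0,0],[0,0,0]]])

```text
t: 21.6
ee_pos: [0.5267, 0.0475, 0.0588]
tool_rot: [179.9, 0.1, 91.0]
wrist_force: [-4.7, 0.6, 9.8]
width: 0.126
```

>>> drive_tool(commands=[[[0,0,-0.1],[0,0,0]],[[0,0,0],[0,0,0]]])

```text
t: 21.85
ee_pos: [0.5268, 0.0475, 0.0589]
tool_rot: [179.9, 0.1, 91.0]
wrist_force: [-2.7, 0.7, 5.2]
width: 0.126
```

>>> drive_tool(commands=[[[0,0,0],[0,0,0]],[[0,0,0],[0,0,0]],[[0,0,0],[0,0,0]]], hand=-0.4)

```text
t: 22.22
ee_pos: [0.5268, 0.0475, 0.0584]
tool_rot: [179.9, 0.1, 91.0]
wrist_force: [0.1, 0.9, -0.2]
width: 0.298
```

>>> drive_tool(commands=[[[0,0,-1.0],[0,0,0]],[[0,0,-2.0],[0,0,0]],[[0,0,-4.0],[0,0,0]],[[0,0,-4.0],[0,0,0]],[[0,0,-4.0],[0,0,0]],[[-2.0,0,-1.0],[0,0,0]],[[-2.5,0,0],[0,0,0]],[[0,0,0],[0,0,0]],[[0,0,0],[0,0,0]]])

```text
t: 23.35
ee_pos: [0.5272, 0.0031, 0.2188]
tool_rot: [180.0, 0.0, 91.0]
wrist_force: [0.2, -0.2, -0.1]
width: 0.302
```

```bash
python3 -c "
from h import *
o=r.observe();print(o['ee_pos'],o['tool_rot'],o['t'])
snap('w9');snap('d9','side')
zoom('pics/d9.png',180,120,200,150,'pics/z12.png')"
```

```text
[0.52718813 0.00310543 0.21877915] [1.79952300e+02 3.16379878e-02 9.10084205e+01] 23.35
```

View pics/w9.png

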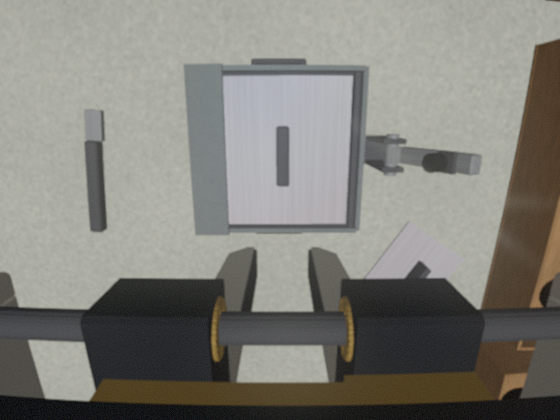

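View pics/z12.png

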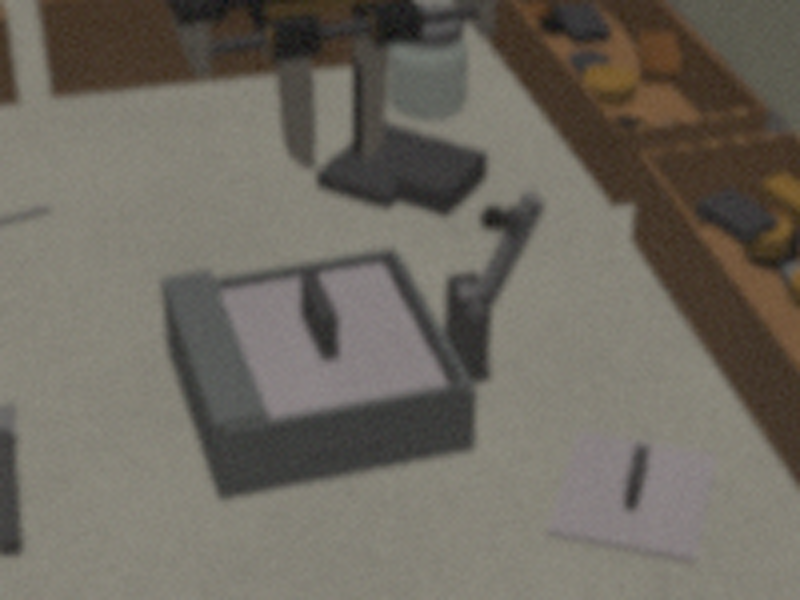

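```bash
cat >> h.py <<'E'
def cw(x,z,y=0): return C0+Ro.from_euler('z',YAW,degrees=True).apply([x/1000,y/1000,z/1000])
def cf(p): return (Ro.from_euler('z',-YAW,degrees=True).apply(p-C0)*1000).round(1)
E
python3 - <<'E'
from h import *
plan(cw(195,210),[180,0,1],10)
c=load('w9')
print('grip top',cf(plane('wrist',(282.7,156),.088,c)))
for n,p,z in [('lid+x',(353,130),.052),('lid +x+y',(353.5,75),.052),('ledge+y',(186,66),.064),('wall +x+y',(367,66.5),.056),('-y',(358,230),.056)]: print(n,cf(plane('wrist',p,z,c)))
zoom('pics/w9.png',340,110,160,100,'pics/z13.png',5)
E
```

```text
[[[0.43,1.91,0.09],[0.0,0.0,0.157]],[[0.73,1.82,0.09],[0.0,0.0,0.157]],[[1.0,1.69,0.09],[0.0,0.0,0.157]],[[1.25,1.51,0.09],[0.0,0.0,0.157]],[[1.47,1.29,0.09],[0.0,0.0,0.157]],[[1.66,1.05,0.09],[0.0,0.0,0.157]],[[1.8,0.77,0.09],[0.0,0.0,0.157]],[[1.9,0.48,0.09],[0.0,0.0,0.157]],[[1.95,0.18,0.09],[0.0,0.0,0.157]],[[1.96,-0.13,0.09],[0.0,0.0,0.157]]]
grip top [ 4.3  0.8 88. ]
lid+x [74.  22.8 52. ]
lid +x+y [72.  74.2 52. ]
ledge+y [-84.2  81.   64. ]
wall +x+y [83.6 81.5 56. ]
-y [ 84.2 -80.2  56. ]
```

View pics/z13.png

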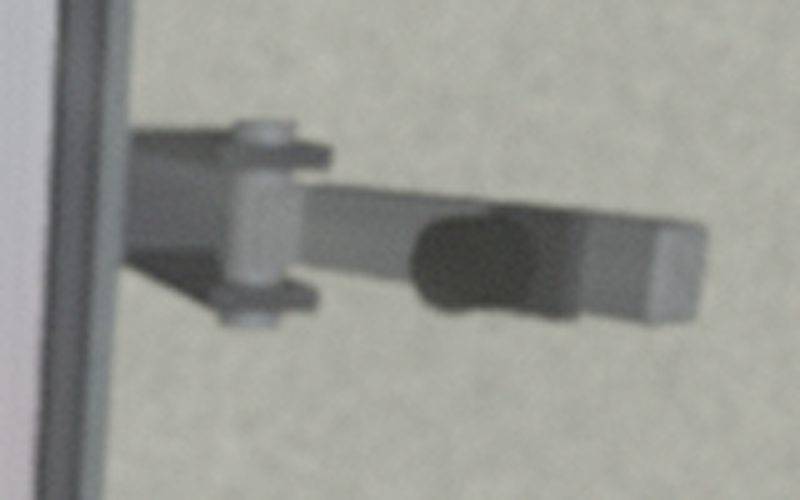

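>>> drive_tool(commands=[[[0.4,1.9,0.05],[0,0,0.157]],[[0.7,1.8,0.05],[0,0,0.157]],[[1.0,1.7,0.05],[0,0,0.157]],[[1.25,1.5,0.05],[0,0,0.157]],[[1.5,1.3,0.05],[0,0,0.157]],[[1.65,1.05,0.1],[0,0,0.157]],[[1.8,0.75,0.1],[0,0,0.157]],[[1.9,0.5,0.1],[0,0,0.157]],[[1.95,0.2,0.1],[0,0,0.157]],[[1.95,-0.15,0.1],[0,0,0.157]],[[0,0,0],[0,0,0]],[[0,0,0],[0,0,0]]], hand=-1)

```text
t: 24.95
ee_pos: [0.7168, 0.0495, 0.2108]
tool_rot: [179.9, 0.0, 1.3]
wrist_force: [-0.5, 0.1, -1.1]
width: 0.003
```

```bash
python3 -c "
from h import *
o=r.observe();print(o['ee_pos'],o['tool_rot'],o['t'],o['joints'],cf(o['ee_pos']))
snap('w10')"
```

```text
[0.71682197 0.04945473 0.21083712] [1.79942954e+02 1.95139834e-02 1.27497018e+00] 24.95 [-4.89360143e+00  3.28750754e+01  6.15423801e+01 -5.89871941e-02
  8.55958179e+01  8.38359552e+01] [194.1  -0.8 210.8]
```

View pics/w10.png

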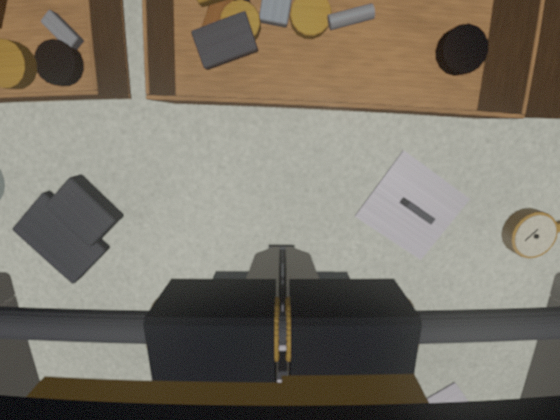

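```bash
python3 - <<'E'
from h import *
def tcp(th,s=70,hw=7.5):
    d=np.array([-np.cos(th),np.sin(th)]);n=np.array([np.sin(th),np.cos(th)])
    p=np.array([110,64])+s*d+18*n+[hw,0]
    e=np.array([110,64])+84*d+18*n+[hw,0]
    p[0]=max(p[0],e[0]); return p
prev=np.array([194,120.])
for th in [1.95,1.85,1.75,1.65,1.55,1.45,1.35,1.25,1.15,1.05,.95,.85,.75,.65,.55,.45,.35,.25,.15,.1,.05,0]:
    p=tcp(th); print(th,p.round(1),'step cm',((p-prev)/10).round(2)); prev=p
E
```

```text
1.95 [165.3 122.4] step cm [-2.87  0.24]
1.85 [158.  126.3] step cm [-0.74  0.4 ]
1.75 [150.2 129.7] step cm [-0.78  0.33]
1.65 [142.1 132.4] step cm [-0.81  0.27]
1.55 [134.  134.4] step cm [-0.8  0.2]
1.45 [126.9 135.7] step cm [-0.71  0.13]
1.35 [119.7 136.2] step cm [-0.72  0.06]
1.25 [112.5 136.1] step cm [-0.72 -0.01]
1.15 [105.3 135.2] step cm [-0.72 -0.09]
1.05 [ 98.3 133.7] step cm [-0.71 -0.16]
0.95 [ 91.4 131.4] step cm [-0.69 -0.23]
0.85 [ 84.8 128.5] step cm [-0.66 -0.29]
0.75 [ 78.6 124.9] step cm [-0.63 -0.36]
0.65 [ 72.7 120.7] step cm [-0.59 -0.42]
0.55 [ 67.2 115.9] step cm [-0.54 -0.48]
0.45 [ 62.3 110.7] step cm [-0.49 -0.53]
0.35 [ 57.9 104.9] step cm [-0.44 -0.57]
0.25 [54.1 98.8] step cm [-0.38 -0.62]
0.15 [51.  92.3] step cm [-0.32 -0.65]
0.1 [49.6 88.9] step cm [-0.13 -0.34]
0.05 [48.5 85.5] step cm [-0.12 -0.34]
0 [47.5 82. ] step cm [-0.1  -0.35]
```

>>> drive_tool(commands=[[[0,0,4.0],[0,0,0]],[[0,0,3.0],[0,0,0]],[[0,0,2.1],[0,0,0]],[[0,0,0],[0,0,0]]])

```text
t: 25.5
ee_pos: [0.7157, 0.0488, 0.1185]
tool_rot: [180.0, 0.2, 1.1]
wrist_force: [-0.6, 0.3, 0.2]
width: 0.007
```

>>> drive_tool(commands=[[[-1.5,0,-0.15],[0,0,0]],[[-1.4,0,-0.2],[0,0,0]],[[-0.75,0,-0.4],[0,0,0]],[[-0.8,0,-0.35],[0,0,0]],[[-0.8,0,-0.25],[0,0,0]],[[-0.8,0,-0.2],[0,0,0]],[[0,0,0],[0,0,0]]])

```text
t: 26.38
ee_pos: [0.6588, 0.0476, 0.1387]
tool_rot: [179.9, -0.4, 1.1]
wrist_force: [4.5, 1.2, 3.4]
width: 0.003
```

```bash
python3 -c "
from h import *
o=r.observe();print(o['t'],cf(o['ee_pos']),o['wrist_force'])
snap('d11','side')
zoom('pics/d11.png',180,80,200,150,'pics/z14.png')"
```

```text
26.375 [136.1  -1.6 138.7] [4.52545509 1.20850892 3.36025977]
```

View pics/z14.png

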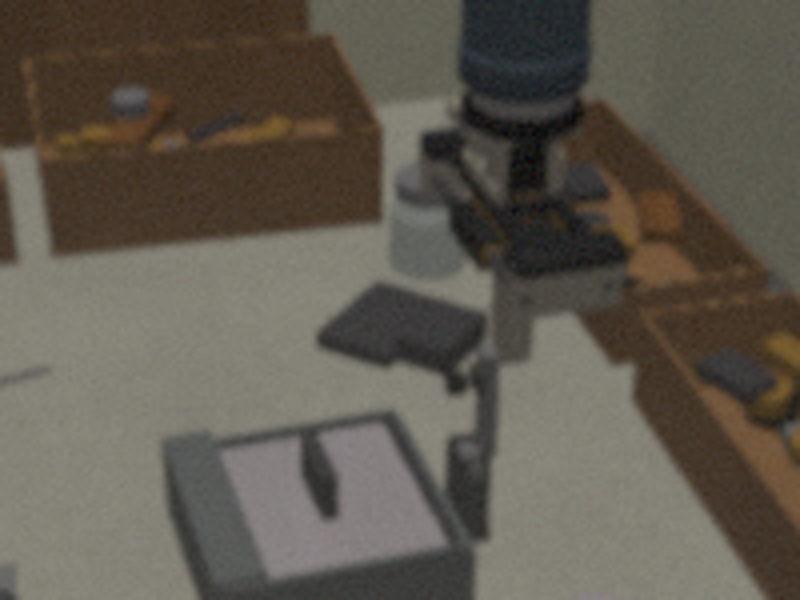

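>>> drive_tool(commands=[[[-0.7,0,0.1],[0,0,0]],[[-0.7,0,0.1],[0,0,0]],[[-0.7,0,0.1],[0,0,0]],[[-0.7,0,0.15],[0,0,0]],[[-0.7,0,0.2],[0,0,0]],[[-0.7,0,0.25],[0,0,0]],[[-0.65,0,0.3],[0,0,0]],[[-0.65,0,0.35],[0,0,0]],[[0,0,0],[0,0,0]]])

```text
t: 27.55
ee_pos: [0.6021, 0.0464, 0.1212]
tool_rot: [179.9, -0.1, 1.1]
wrist_force: [0.1, -0.2, 4.7]
width: 0.004
```

```bash
python3 -c "
from h import *
o=r.observe();print(o['t'],cf(o['ee_pos']),o['wrist_force'])
snap('d12','side')
zoom('pics/d12.png',180,80,200,150,'pics/z15.png')"
```

```text
27.55 [ 79.4  -1.8 121.2] [ 0.13563133 -0.23103195  4.67973343]
```

View pics/z15.png

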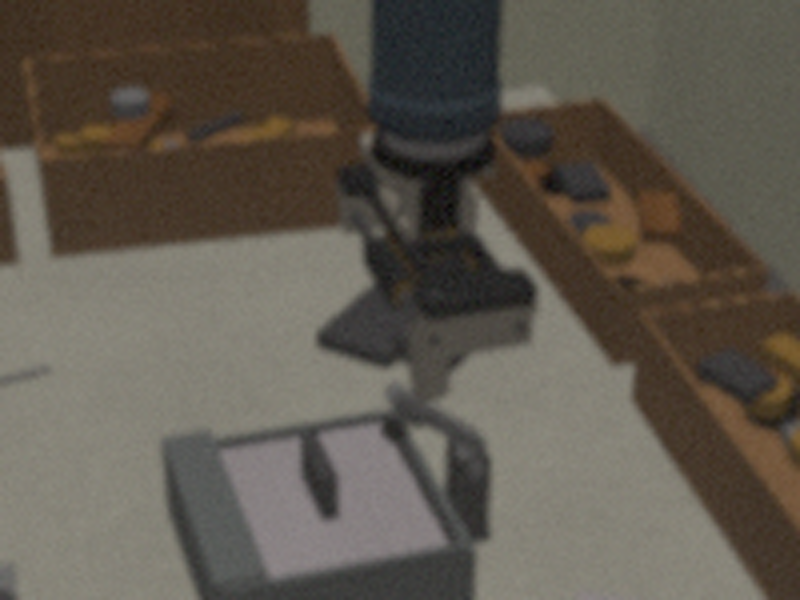

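>>> drive_tool(commands=[[[-0.6,0,0.45],[0,0,0]],[[-0.55,0,0.5],[0,0,0]],[[-0.5,0,0.55],[0,0,0]],[[-0.45,0,0.6],[0,0,0]],[[-0.4,0,0.6],[0,0,0]],[[-0.3,0,0.5],[0,0,0]],[[0,0,0],[0,0,0]]])

```text
t: 28.48
ee_pos: [0.5728, 0.0462, 0.0872]
tool_rot: [180.0, 0.1, 1.1]
wrist_force: [1.1, 0.0, 2.1]
width: 0.006
```

```bash
python3 -c "
from h import *
o=r.observe();print(o['t'],cf(o['ee_pos']),o['wrist_force'])"
```

```text
28.475 [50.1 -1.4 87.2] [1.120113   0.04601486 2.06292572]
```

Now press down in small steps.

>>> drive_tool(commands=[[[-0.05,0,0.2],[0,0,0]],[[-0.05,0,0.2],[0,0,0]],[[0,0,0.1],[0,0,0]],[[0,0,0],[0,0,0]]])

```text
t: 28.98
ee_pos: [0.5717, 0.0462, 0.0832]
tool_rot: [179.9, 0.1, 1.1]
wrist_force: [-2.5, -0.3, 7.5]
width: 0.004
```

>>> drive_tool(commands=[[[0,0,0.1],[0,0,0]],[[0,0,0.1],[0,0,0]],[[0,0,0],[0,0,0]]])

```text
t: 29.35
ee_pos: [0.5714, 0.0462, 0.0822]
tool_rot: [179.9, 0.1, 1.1]
wrist_force: [-5.1, -0.2, 14.6]
width: 0.007
```

>>> drive_tool(commands=[[[0,0,0.1],[0,0,0]],[[0,0,0],[0,0,0]]])

```text
t: 29.6
ee_pos: [0.5715, 0.0462, 0.0821]
tool_rot: [179.9, 0.1, 1.1]
wrist_force: [-6.9, -0.5, 22.3]
width: 0.003
```

>>> drive_tool(commands=[[[0,0,0.1],[0,0,0]],[[0,0,0],[0,0,0]]])

```text
t: 29.85
ee_pos: [0.5715, 0.0462, 0.082]
tool_rot: [179.9, 0.1, 1.1]
wrist_force: [-10.6, -0.6, 27.4]
width: 0.006
```

>>> drive_tool(commands=[[[0,0,-0.4],[0,0,0]],[[0.1,0,-1.0],[0,0,0]],[[0,0,-3.0],[0,0,0]],[[0,0,-4.0],[0,0,0]],[[0,0,-4.0],[0,0,0]],[[-4.0,0,-1.0],[0,0,0]],[[-6.0,0,0],[0,0,0]],[[-5.0,0,0],[0,0,0]],[[-3.0,0,0],[0,0,0]],[[0,0,0],[0,0,0]],[[0,0,0],[0,0,0]]])

```text
t: 31.22
ee_pos: [0.395, 0.0427, 0.2132]
tool_rot: [179.9, -0.1, 1.1]
wrist_force: [0.1, -1.0, 0.2]
width: 0.005
```

```bash
python3 -c "
from h import *
o=r.observe();print(o['t'],cf(o['ee_pos']),o['wrist_force'])
snap('w13');snap('d13','side');snap('s13','scene')
zoom('pics/d13.png',180,110,200,150,'pics/z16.png')
zoom('pics/s13.png',200,150,200,150,'pics/z17.png')"
```

```text
31.225 [-127.7   -1.6  213.2] [ 0.06190552 -0.96265073  0.2488743 ]
```

View pics/w13.png

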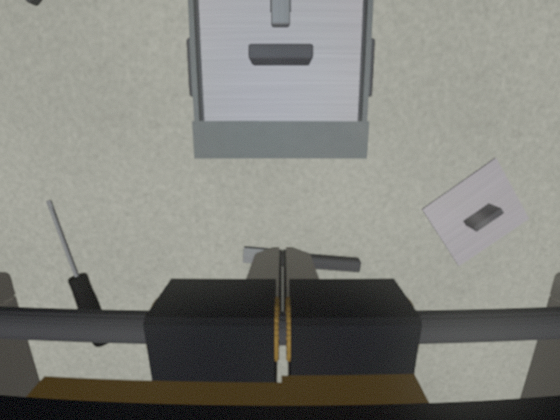

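View pics/z16.png

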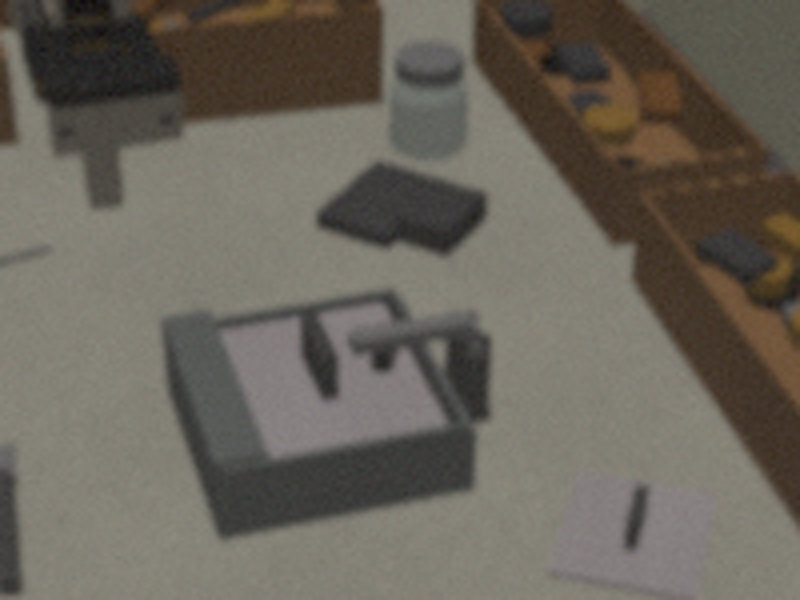

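View pics/z17.png

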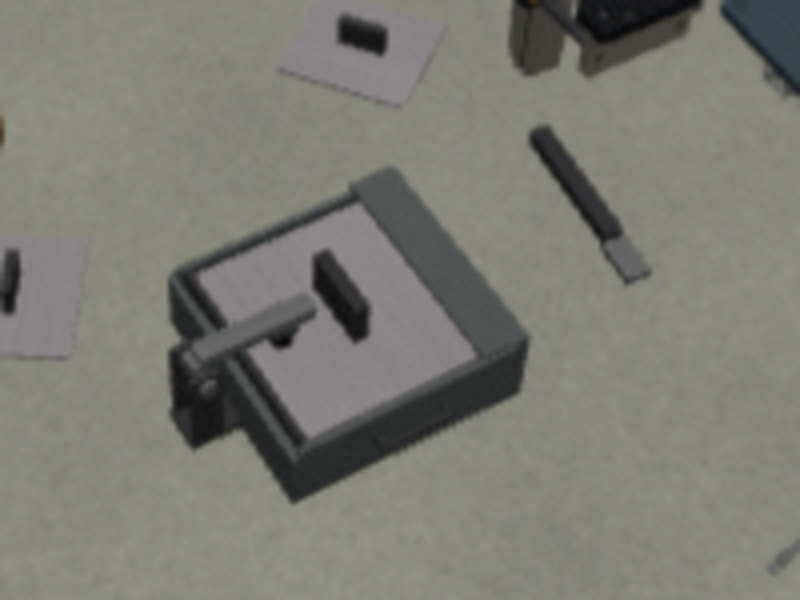

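```bash
python3 - <<'E'
from h import *
P,e=tri('scene',(200+307/4,150+301/4),'side',(180+353/4,110+329/4));print('tip',cf(P),e)
print('lever tip expected [26 0 82]')
print('proj exp',proj('scene',cw(26,82)),proj('side',cw(26,82)), 'hinge top',proj('side',cw(110,82)))
E
```

```text
tip [30.3  3.1 84.3] 0.002201399376834592
lever tip expected [26 0 82]
proj exp [[277.14004212 224.36228425]] [[266.64923495 193.81518499]] hinge top [[296.35498883 188.57686034]]
```

```bash
python3 -c "
from workcell import r
print(r.finish_job()); print(r.observe()['t'])"
```

```text
the job is handed in; nothing more can be done
None
the job is handed in; nothing more can be done
```

The job is done and was handed in at about 31.4 s of the 64 s allowed; no verdict is reported.

- **Hammer head:** I set it on the floor of the case and let it go. A scene picture taken afterwards showed it inside.
- **Lid:** I picked the 134 × 148 mm lid, tilted it under the ledge and slid it until it met the stop. The wrist read about 4 N at contact, which puts the seat frame about +5.5 mm off (c). I backed off about 2 mm and let it down until the seat pushed back with about 10 N at the wrist. The wrist picture then showed the lid lying between the bars, centred at x ≈ +4 mm and y ≈ +1 mm in the case.
- **Lever:** I swung it over and pressed until the fingertips stopped at z = 82.0 mm, the nominal fully-down height. The force rose to 27 N there with no further motion. Final pictures show it level with its foot on the lid.
- **Bystanders:** I never went near the axe head or the gauge. I saw the axe head unmoved in the final pictures; the gauge was not in the last close-ups.

Disagreements and gaps:
- **Scale:** the wrist view measured the case and lid about 2–3% small.
- **Lever tip:** my final estimate from two views, (30, 3, 84) mm, was a few millimetres off the nominal (26, 0, 82). That is within how well I could pick the pixels.
- **Foot force:** I could not measure the foot's force on the lid directly.

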